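# Load the plate reader's shadow-cut tray and set its height lever

## Task

Load the reader's tray for a run: the 96-well plate, the small lidded dish and the calibration bar each go in the nest cut to their own outline, lying flat and fully home, then left at rest. Also swing the tray's height lever to the middle of its three engraved lines, for standard plates. The plate is too wide to grip, so slide it over the tray until it drops in; keep plate and dish level, set things down rather than drop them, and leave everything else on the bench and tray where it is.

Things in the scene. Friction and masses are not known exactly. Their poses are not given: they have to be found in the camera images.
- tray: Fixed aluminium loading tray of the reader, top face 16 mm above the bench. Origin: on the bench under the middle of the row of nests; x points away from the robot to the low cream housing (from x 175 mm on, 85 mm high), y left, z up. Nests fill x -52 to 52, y -225 to 225 mm; behind them a strip x 52 to 122 with two vials. Lever wing at the right: x -180 to -50, y -355 to -235.
- apron (a point): Centre of the bare flat apron of the tray, on its top face, towards the robot from the nests (tray frame x -130, y 0 mm). The apron spans tray x -207 to -52 and y -235 to 235 mm and is flush with the tops of the nests, so that things slide from it over the nests.
- nest_plate: Fixed slate-grey nest block 104 (x) x 150 (y) x 16 mm, flush in the tray, origin under its centre on the bench, axes as the tray's. Centred cavity for the plate: 89.5 (x) x 132 (y) mm, 6 deep (floor 10 mm above the bench), its +x +y corner filled at 45 degrees (legs 9 mm). The three nests stand at tray y -150, 0 and 150 mm in any order.
- nest_dish: Nest as above, with a centred round cavity of 64 mm diameter, 6 mm deep, for the dish.
- nest_bar: Nest as above, with a centred narrow cavity 30 (x) x 80 (y) mm, 6 mm deep, the two corners at its +y end filled at 45 degrees (legs 5.5 mm), for the bar.
- plate: Loose white 96-well plate, 85.5 (own x) x 127.8 (own y) x 14.4 mm, about 0.12 kg, its +x +y corner clipped at 45 degrees (legs 8 mm). Origin: centre of its underside. Lies on the apron, yaw within 0.35 rad of the tray's. Fits its nest only with its axes along the nest's (clipped corner to filled corner), 2 mm play a side.
- dish: Loose round lidded clear dish with pale gel, 60 mm diameter, 15 mm high, about 45 g, origin at the centre of its underside. Lies on the tray's apron to one side of the plate.
- bar: Loose aluminium calibration bar, dark window on top, 26 (own x) x 76 (own y) x 16 mm, about 85 g, both corners at its +y end clipped at 45 degrees (legs 8 mm). Origin: centre of its underside. Lies on the bench left of the tray, yaw -1.3 to 1.3 rad. Fits its nest only with its axes along the nest's (clipped end to filled end), 2 mm play a side.
- height_lever (a joint): Angle (rad) of the flat steel height lever, hinged about the vertical. 0: it points along the tray's -y (outward) at the middle engraved line; positive is counter-clockwise from above, towards the tray's +x. Other lines at -0.75 and 0.75, stops at -1.15 and 1.15. Starts between -1.0 and -0.5, stays where it is left; about 2 N at the knob moves it.
- lever_pivot (a point): Point on the lever's hinge axis at the height of the tray's top face (tray frame x -115, y -300 mm).
- lever_knob (a point): Top centre of the upright black round knob at the lever's end: diameter 16 mm, 40 mm tall, top 61 mm above the bench, 80 mm from the hinge axis. The flat lever arm below it lies 5 to 12 mm above the tray face.
- vial_a: Bystander: small amber vial, 25 mm diameter, 42 mm high, standing on the strip behind the nests.
- vial_b: Bystander: a like vial on the same strip.
- tip_box: Bystander: grey pipette-tip box 126 x 88 x 64 mm on the bench between robot and tray, left.
- tube_rack: Bystander: white rack of capped tubes, 90 x 200 mm, 78 mm high, on the bench left of the nests.
- marker: Bystander: marker pen 130 mm long, 16 mm thick, lying on the bench left of the bar.
- reagent: Bystander: white bottle, 62 mm diameter, 125 mm high, on the bench at the right.
- pot: Bystander: capped specimen pot, 70 mm diameter, 72 mm high, on the bench right of the tray, beyond the lever.
Things that resemble listed ones, but are neither listed nor needed, are in the scene too. Leave any brown look-alike of the plate alone.

How it is judged:
By the outcome, as a careful person would: the job done as asked, in the order asked, and still so for the second after the job is handed in, with the robot touching nothing.
It also fails if it takes over 72 s, if anything falls off the work surface, if the arm or the gripper's body presses on something with over 40 N, if the wrist force passes 120 N, or if a joint passes its speed limit or range.

## Robot

A 6-joint arm with a two-finger parallel gripper is mounted at the origin on the work surface. World frame = base frame: x ahead of the robot, y to its left, z up, the work surface at z = 0. Lengths are in m, angles in degrees, forces in N, time in s.
With the tool pointing down it reaches from about 0.375 to 0.925 m from the base axis. Payload 5.7 kg.
Tool frame: the origin (TCP) lies between the finger pads; the fingertips stand 22 mm ahead of it and the grasp point (between the pads) lies 3 mm ahead of it; y points along the fingers, x is the direction in which the jaws open and shut, and the axes are right-handed (so a half turn about y gives the same grasp; the last joint's range is limited). The gripper opens to 88 mm and grips with 3 to 60 N. Pads are 20 mm wide; open, the fingers measure 115 mm over their backs; the gripper's body (75 mm by 178 mm) begins 61 mm behind the grasp point.
Start: joints at [-74.089, 20.558, 86.54, -0, 72.909, -6.595], TCP at [0.23, -0.554, 0.245] pointing down, gripper open.
Joint ranges: [-170.27, 170.27], [-57.76, 135], [12.27, 136.19], [-55.21, 235.2], [11.17, 155.16], [-170.74, 170.74]. Speed limits (degrees/s): [136.94, 136.94, 180, 180, 180, 180].

## Interface

Orientations are given as a 3x3 rotation matrix whose columns are the frame's x, y, z axes.
In Python, from bench import state, grab_frame, camera_params, job_done, find_in, place_of gives the robot as it stands.
- The arm moves only by the tool drive_tool, never from a script. Its argument "increments" is a list of rows, each an object with "offset": the shift along the tool's x, y, z in m, a list of three; "roll": the turn about the tool's y in degrees. A call has 1 to 12 rows; each row is the pose to reach, as a shift and turn from the pose measured when the call began, along the tool's axes at that moment; what a row does not reach only later rows make up. A row lasts 1/10 s, in which the tool goes at most 50 mm and 8.59 degrees, less where a joint would pass 70% of its speed; a pose out of reach is approached as far as the arm can. A call with a gripper value outside its range is refused whole. "hand" is the opening, from 0 (shut) to 1 (fully open), set as the call begins (left out, the last holds). The fingers move at their own pace and stop on an object; the grip force is fixed at half the most. Time passes only in rows, so rows that repeat a pose let the fingers close. It gives the time, the measured TCP pose, the force and the opening at its end, in the units of the state.
- state(): the state, without advancing time (a new reading comes with each control period).
- grab_frame(name): name is "side" or "top"; returns the picture (420x560x3 uint8, red, green, blue); there is no depth.
- camera_params(name): a dict with "K" (3x3 intrinsics, pixels), "k1" (the pictures are not rectified: a ray, as slopes to the right and down, at radius r is drawn at 1 + k1 r^2 times it, then the intrinsics apply), "world_from_camera" (4x4, takes a point from camera to world coordinates). Camera axes: x right, y down, z forward; pixel columns grow to the right and rows downward; lengths in m; the calibration is good to about 2 mm. A picture is of the moment at which its call begins. camera_params takes no time and is no camera call.
- job_done(): hands the job in, once; it reports no verdict.
Trained networks look in the newest picture that a camera, given by its name, has taken for a name from the list of things; names that differ only in an ending like _2 or _b are one class to them, and where a whole thing is asked for, a point or a joint stands for the part that bears it (a point fixed in the world has none). Each returns a list of dicts, best first, with "p" (0 to 1); they miss things now and then, are a little off and sometimes report something else, mostly with a low value. They report only what shows in the picture. A call takes as long as a camera call. They do not tell look-alikes from the thing itself.
- find_in(camera, name): "extent" ([left, top, right, bottom] in pixels, round what is visible of it).
- place_of(camera, name): "pixel" ([row, column] in pixels: a listed point, or the origin of a listed thing).
The state is a dict: "t": time; "joints": joint angles; "qd": joint speeds; "effort": joint torques, N m; "eef_pos": TCP position; "tool_rot": TCP orientation; "contact_force": force on the tool from outside, world axes, zero at the start; "moment": the same for the moment, N m; "width": finger opening in m.
Only numpy, scipy, OpenCV 4.12 (cv2) and the standard library are available. Lean on these libraries where they do the work, as an engineer would, in place of code of your own. Each camera call takes 0.05 s, during which the arm holds its last target.

## Working session

There is one attempt and no reset: what is moved stays moved. The work goes in short steps, Python scripts to look and compute and a tool call to move; the robot and the scene stay as the last step left them, time stands still between calls to the robot, and variables do not carry over. Pictures are saved under pics/ and viewed, and the job is handed in when it is done.

Besides the shell and the picture viewer there is one more tool, called after "Emit:" by a JSON object that holds its "op" and its "data". drive_tool: Moves the arm, as the interface text tells. Its arguments: {"type":"object","properties":{"increments":{"type":"array","items":{"type":"object","properties":{"offset":{"type":"array","items":{"type":"number"}},"roll":{"type":"number"}}}},"hand":{"type":"number"}},"required":["increments"]}

```bash
ls -la; mkdir -p pics; cat > look.py <<'E'
from bench import *
import cv2
for n in ("top","side"):
    im=grab_frame(n); cv2.imwrite(f"pics/{n}0.png",im[:,:,::-1])
    p=camera_params(n); print(n,p)
print(state())
E
python3 look.py
```

```text
total 12
drwxr-xr-x  3 agent agent 4096 Dec  7 06:23 .
drwxr-xr-x 23 root  root  4096 Dec  7 06:23 ..
drwxr-xr-x  2 agent agent 4096 Dec  7 06:23 pics
top {'K': array([[487.6907811 ,   0.        , 279.74944423],
       [  0.        , 487.6907811 , 213.87819002],
       [  0.        ,   0.        ,   1.        ]]), 'k1': -0.1618317999159998, 'world_from_camera': array([[ 0.01228572, -0.99492539,  0.09986251,  0.37337082],
       [-0.99991483, -0.01178424,  0.00561002,  0.00222141],
       [-0.00440475, -0.09992293, -0.99498543,  1.61767182],
       [ 0.        ,  0.        ,  0.        ,  1.        ]])}
side {'K': array([[503.5541543 ,   0.        , 280.98513949],
       [  0.        , 503.5541543 , 202.85840042],
       [  0.        ,   0.        ,   1.        ]]), 'k1': 0.04772870155629818, 'world_from_camera': array([[-0.99702372, -0.0589214 ,  0.04971899,  0.43380825],
       [-0.07523258,  0.60266716, -0.79443839,  1.19601853],
       [ 0.01684541, -0.79581441, -0.60530626,  1.00058413],
       [ 0.        ,  0.        ,  0.        ,  1.        ]])}
{'t': 0.1, 'joints': array([-7.40891905e+01,  2.05951703e+01,  8.65910719e+01, -9.13980878e-04,
        7.29072982e+01, -6.59550572e+00]), 'qd': array([ 0.05089793, -0.12049312, -0.17049109,  0.0178107 ,  0.09950933,
        0.02594879]), 'effort': array([ 2.47754570e-04, -5.16352415e+01, -2.71405631e+01,  6.77489256e-02,
        2.76484969e-02, -3.35830009e-05]), 'eef_pos': array([ 0.22949558, -0.55376314,  0.24389084]), 'tool_rot': array([[ 3.82789229e-01, -4.62221676e-04,  9.23835587e-01],
       [-9.23834276e-01,  1.56586185e-03,  3.82789470e-01],
       [-1.62353249e-03, -9.99998667e-01,  1.72378824e-04]]), 'contact_force': array([ 0.5315867 ,  0.41900213, -0.68697938]), 'moment': array([-0.03230757, -0.03955323,  0.03181846]), 'width': 0.08800516428096566}
```

View pics/top0.png

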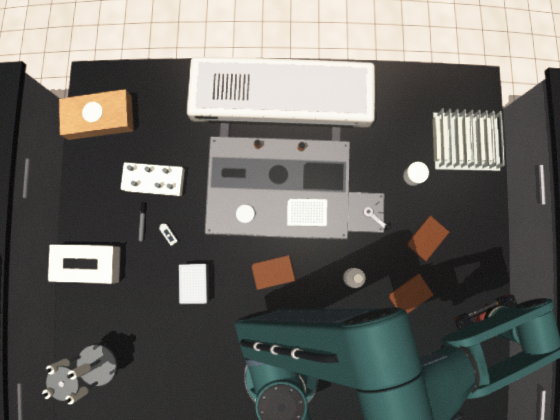

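View pics/side0.png

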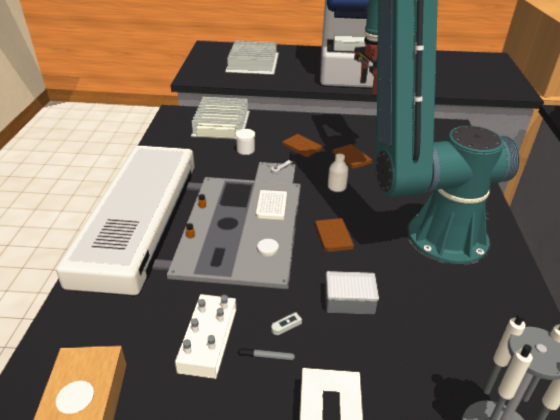

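```bash
cat > crop.py <<'E'
import cv2,sys
def crop(src,dst,x0,y0,x1,y1,s):
    im=cv2.imread(src)[y0:y1,x0:x1]
    cv2.imwrite(dst,cv2.resize(im,None,fx=s,fy=s,interpolation=cv2.INTER_CUBIC))
a=sys.argv
crop(a[1],a[2],*map(int,a[3:7]),float(a[7]))
E
python3 crop.py pics/top0.png pics/top0a.png 200 130 390 245 4.2
python3 crop.py pics/side0.png pics/side0a.png 170 155 310 285 4.5
python3 crop.py pics/top0.png pics/top0b.png 120 150 240 260 5
```

```text
(no output)
```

View pics/top0a.png

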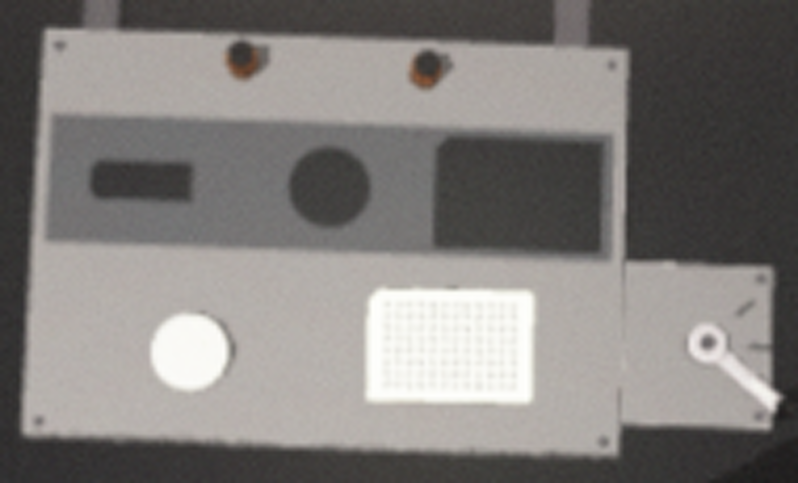

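View pics/side0a.png

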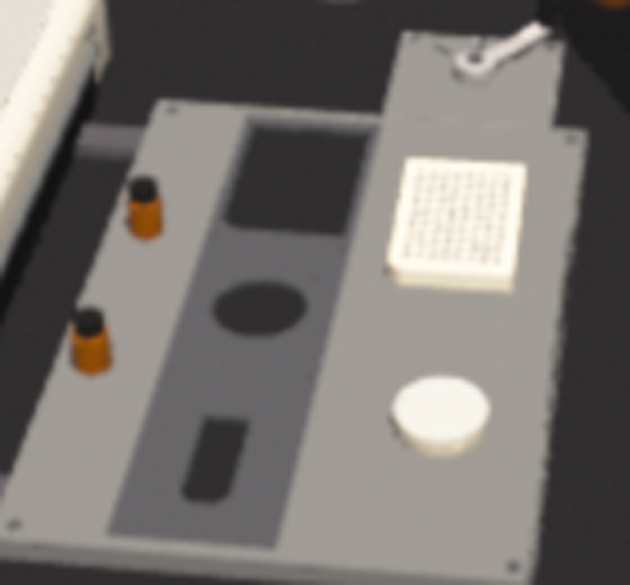

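View pics/top0b.png

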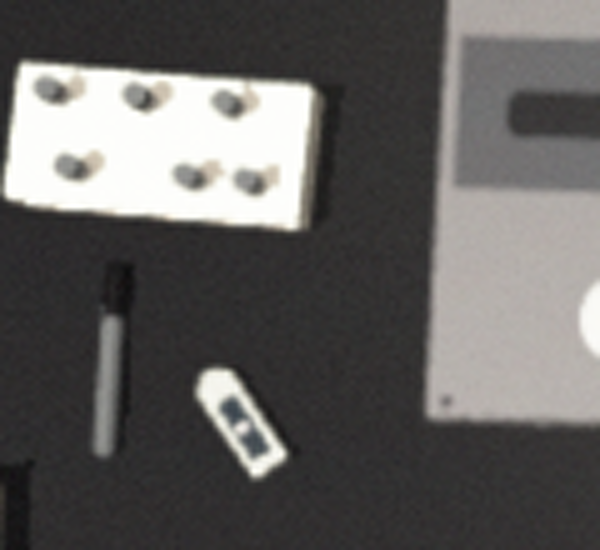

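```bash
cat > vis.py <<'E'
import numpy as np, cv2
from scipy.optimize import least_squares
from bench import camera_params
P={n:camera_params(n) for n in("top","side")}
def rt(n):
    W=np.linalg.inv(P[n]["world_from_camera"]); return cv2.Rodrigues(W[:3,:3])[0],W[:3,3]
RT={n:rt(n) for n in P}
D={n:np.array([P[n]["k1"],0,0,0.]) for n in P}
def proj(n,X):
    return cv2.projectPoints(np.asarray(X,float).reshape(-1,1,3),*RT[n],P[n]["K"],D[n])[0].reshape(-1,2)
def ray(n,px):
    u=cv2.undistortPoints(np.asarray(px,float).reshape(-1,1,2),P[n]["K"],D[n]).reshape(-1,2)
    d=np.c_[u,np.ones(len(u))]@P[n]["world_from_camera"][:3,:3].T
    return P[n]["world_from_camera"][:3,3],d
def on_plane(n,px,z):
    o,d=ray(n,px); return o+d*((z-o[2])/d[:,2])[:,None]
def triang(pt,ps):
    o1,d1=ray("top",[pt]);o2,d2=ray("side",[ps]); d1=d1[0]/np.linalg.norm(d1);d2=d2[0]/np.linalg.norm(d2)
    A=np.c_[d1,-d2]; s=np.linalg.lstsq(A,o2-o1,rcond=None)[0]
    a=o1+s[0]*d1;b=o2+s[1]*d2; return (a+b)/2,np.linalg.norm(a-b)
def dens(poly,step,closed=True):
    poly=np.asarray(poly,float); out=[]
    m=len(poly) if closed else len(poly)-1
    for i in range(m):
        a,b=poly[i],poly[(i+1)%len(poly)]
        k=max(2,int(np.linalg.norm(b-a)/step)); t=(np.arange(k)+.5)/k
        out.append(a+(b-a)*t[:,None])
    return np.vstack(out)
def pose_pts(p,X):
    c,s=np.cos(p[2]),np.sin(p[2]); X=np.asarray(X,float)
    return np.c_[p[0]+c*X[:,0]-s*X[:,1], p[1]+s*X[:,0]+c*X[:,1], X[:,2]+(p[3] if len(p)>3 else 0)]
def gray(path): return cv2.GaussianBlur(cv2.imread(path,0).astype(np.float32),(0,0),0.7)
def edge_off(img,pts,nrm,R,sign):
    """signed offset along nrm of the strongest gradient; sign +1: brighter along nrm, -1 darker, 0 any"""
    t=np.arange(-R,R+.01,.25)
    q=pts[:,None]+nrm[:,None]*t[:,None]
    v=cv2.remap(img,q[...,0].astype(np.float32),q[...,1].astype(np.float32),cv2.INTER_CUBIC)
    g=(v[:,4:]-v[:,:-4]); tt=t[2:-2]
    g=np.abs(g) if sign==0 else g*sign
    i=g.argmax(1); ok=(i>0)&(i<len(tt)-1); ii=np.clip(i,1,len(tt)-2)
    r=np.arange(len(g)); a,b,c=g[r,ii-1],g[r,ii],g[r,ii+1]
    den=a-2*b+c; sub=np.where(np.abs(den)>1e-6,.5*(a-c)/np.where(np.abs(den)>1e-6,den,1),0)
    return tt[ii]+sub*.25,g[r,i],ok
def normals(a,b):
    d=b-a; d/=np.linalg.norm(d,axis=1)[:,None]; return np.c_[-d[:,1],d[:,0]]
def curves_px(n,p,curves):
    """curves: list of (Nx3 sample pts, Nx3 tangents, sign)"""
def prism(poly,h):
    poly=np.asarray(poly,float); return np.vstack([np.c_[poly,0*poly[:,0]],np.c_[poly,0*poly[:,0]+h]])
def fit(imgs,p0,lines=None,prismpts=None,sign=-1,R=4,iters=12,free=(0,1,2),minG=8,rep=True,R2=2.0):
    """lines: list of 3D polylines (object frame) ; prismpts: silhouette by convex hull. imgs dict cam->gray"""
    p=np.array(p0,float)
    for it in range(iters):
        Rr=R if it<iters//2 else R2
        J=[];r=[];lab=[]
        for n,img in imgs.items():
            def samp(pp):
                if prismpts is not None:
                    h=cv2.convexHull(proj(n,pose_pts(pp,prismpts)).astype(np.float32)).reshape(-1,2)
                    # orient so normals point outward
                    c=h.mean(0)
                    return [(h,True,sign)],c
                return [(proj(n,pose_pts(pp,dens(L,.004,False))),False,s) for L,s in lines],None
            cur,c=samp(p)
            for k,(h,cl,s) in enumerate(cur):
                if cl:
                    hh=dens(h,1.0,True); 
                else: hh=h
                a=np.roll(hh,1,0) if cl else np.vstack([hh[:1],hh[:-1]]); b=np.roll(hh,-1,0) if cl else np.vstack([hh[1:],hh[-1:]])
                N=normals(a,b)
                if cl:
                    flip=np.sign(((hh-c)*N).sum(1)); N*=flip[:,None]
                e,g,ok=edge_off(img,hh,N,Rr,s); ok&=g>minG
                # jacobian numeric: normal motion of nearest curve
                Jc=np.zeros((len(hh),len(free)))
                for m,f in enumerate(free):
                    d=1e-3; q=p.copy(); q[f]+=d
                    if cl:
                        # move hull: use rigid motion of hull via support function
                        h2=cv2.convexHull(proj(n,pose_pts(q,prismpts)).astype(np.float32)).reshape(-1,2)
                        # displacement: match signed distance of hh to new hull
                        sd=np.array([cv2.pointPolygonTest(h2.reshape(-1,1,2),(float(x),float(y)),True) for x,y in hh])
                        s0=np.array([cv2.pointPolygonTest(h.reshape(-1,1,2),(float(x),float(y)),True) for x,y in hh])
                        Jc[:,m]=(sd-s0)/d
                    else:
                        h2=proj(n,pose_pts(q,dens(lines[k][0],.004,False)))
                        Jc[:,m]=((h2-hh)*N).sum(1)/d
                J.append(Jc[ok]);r.append(e[ok]);lab+= [(n,k)]*ok.sum()
        J=np.vstack(J);r=np.concatenate(r)
        w=1/(1+(r/0.5)**2)
        dp=np.linalg.lstsq(J*w[:,None],r*w,rcond=None)[0]
        for m,f in enumerate(free): p[f]+=dp[m]
    if rep: print("fit",np.round(p,5),"n",len(r),"rms px %.2f med|r| %.2f"%(np.sqrt((r**2*w).sum()/w.sum()),np.median(abs(r))))
    return p,(r,lab)
def z_(poly,z): return np.c_[np.asarray(poly,float),np.full(len(poly),z)]
def clip(hx,hy,legs): # legs dict for corner (sx,sy)
    out=[]
    for sx,sy in [(1,-1),(1,1),(-1,1),(-1,-1)]:
        l=legs.get((sx,sy),0); c=np.array([sx*hx,sy*hy])
        if l==0: out.append(c)
        else:
            A=c-[sx*l,0]; B=c-[0,sy*l]
            out += [B,A] if sx*sy>0 else [A,B]
    return np.array(out)
PLATE=prism(clip(.04275,.0639,{(1,1):.008}),.0144)
BAR=prism(clip(.013,.038,{(1,1):.008,(-1,1):.008}),.016)
th=np.linspace(0,2*np.pi,72,endpoint=False)
DISH=prism(.03*np.c_[np.cos(th),np.sin(th)],.015)
def close(a): return np.vstack([a,a[:1]])
def off(a,d): return np.asarray(a)+d
CP=clip(.04475,.066,{(1,1):.009}); CB=clip(.015,.040,{(1,1):.0055,(-1,1):.0055}); CD=.032*np.c_[np.cos(th),np.sin(th)]
def tray_lines(yp=-.15,yd=0,yb=.15,z=.016):
    L=[]
    # signs 0: any
    L.append((z_([[.122,-.230],[.122,.230]],z),0)); L.append((z_([[-.207,-.230],[-.207,.230]],z),0))
    L.append((z_([[-.200,.235],[.118,.235]],z),0)); L.append((z_([[-.03,-.235],[.118,-.235]],z),0))
    L.append((z_([[.052,-.22],[.052,.22]],z),0)); L.append((z_([[-.052,-.22],[-.052,.22]],z),0))
    L.append((z_([[-.048,.225],[.048,.225]],z),0))
    return L
def cav_lines(yp=-.15,yd=0,yb=.15,z=.016):
    return [(z_(close(off(CP,[0,yp])),z),0),(z_(close(off(CD,[0,yd])),z),0),(z_(close(off(CB,[0,yb])),z),0)]
E
cat > f1.py <<'E'
from vis import *
I={n:gray(f"pics/{n}0.png") for n in("top","side")}
c=on_plane("top",[[210.7,136.7],[349.3,141.4],[205.2,233.1],[347.1,238.3]],.016); print(c.round(4))
# initial tray
xa=((c[0]+c[1])-(c[2]+c[3]))[:2]; yaw=np.arctan2(xa[1],xa[0]); m=c.mean(0)[:2]; R=np.array([[np.cos(yaw),-np.sin(yaw)],[np.sin(yaw),np.cos(yaw)]])
o=m-R@[-.0425,0]; p0=[*o,yaw]; print("init",np.round(p0,4))
for nm,L in(("outline",tray_lines()),("cav",cav_lines()),("all",tray_lines()+cav_lines())):
  for cs in(["top"],["side"],["top","side"]):
    print(nm,cs,end=" "); p,(r,lab)=fit({k:I[k] for k in cs},p0,lines=L,R=4)
print("z free",end=' '); fit(I,[*p,0.],lines=tray_lines(),free=(0,1,2,3))
for n in I:
    im=cv2.imread(f"pics/{n}0.png"); im=cv2.resize(im,None,fx=4,fy=4,interpolation=cv2.INTER_CUBIC)
    for L,s in tray_lines()+cav_lines():
        q=proj(n,pose_pts(p,dens(L,.004,False)))
        for x,y in q: cv2.circle(im,(int(x*4+1.5),int(y*4+1.5)),1,(0,0,255),-1)
    if n=="top": im=im[130*4:245*4,200*4:390*4]
    else: im=im[155*4:290*4,165*4:315*4]
    cv2.imwrite(f"pics/ov_{n}0.png",im)
np.save("tray.npy",p)
E
python3 f1.py
```

```text
[[ 0.7936  0.248   0.016 ]
 [ 0.7825 -0.2203  0.016 ]
 [ 0.4674  0.2567  0.016 ]
 [ 0.4559 -0.2116  0.016 ]]
init [ 0.6674  0.0171 -0.0267]
outline ['top'] fit [ 0.66758  0.01867 -0.0257 ] n 589 rms px 0.21 med|r| 0.13
outline ['side'] fit [ 0.6715   0.01908 -0.02407] n 572 rms px 0.24 med|r| 0.15
outline ['top', 'side'] fit [ 0.66775  0.01882 -0.02585] n 1067 rms px 0.37 med|r| 0.24
cav ['top'] fit [ 0.66725  0.01879 -0.02556] n 279 rms px 0.23 med|r| 0.11
cav ['side'] fit [ 0.67011  0.01936 -0.03018] n 287 rms px 0.35 med|r| 0.27
cav ['top', 'side'] fit [ 0.66768  0.01891 -0.02238] n 542 rms px 0.36 med|r| 0.23
all ['top'] fit [ 0.6675   0.01873 -0.02555] n 867 rms px 0.22 med|r| 0.12
all ['side'] fit [ 0.6714   0.01912 -0.0241 ] n 863 rms px 0.29 med|r| 0.18
all ['top', 'side'] fit [ 0.6677   0.01887 -0.02529] n 1601 rms px 0.36 med|r| 0.24
z free fit [ 6.6778e-01  1.8720e-02 -2.5910e-02 -3.0000e-04] n 1062 rms px 0.36 med|r| 0.23
```

```bash
cat > f2.py <<'E'
from vis import *
import sys
I={n:gray(f"pics/{n}0.png") for n in("top","side")}
tr=np.load("tray.npy")
def c0(px,z): return on_plane("top",[px],z)[0]
a=c0([307,212],.03); b=c0([245,213.5],.03); d=c0([168,235],.016)
for nm,M,p0,z in(("plate",PLATE,a,.016),("dish",DISH,b,.016),("bar",BAR,d,0)):
  yaw={"plate":-.03,"dish":0,"bar":0.6}[nm]
  fr=(0,1) if nm=="dish" else (0,1,2)
  for cs in(["top"],["side"],["top","side"]):
    print(nm,cs,end=" "); p,_=fit({k:I[k] for k in cs},[p0[0],p0[1],yaw,z],prismpts=M,free=fr,R=6,iters=16)
  print(nm,"zfree",end=" "); p2,_=fit(I,p,prismpts=M,free=fr+(3,),R=3,iters=16)
  for n in I:
    im=cv2.imread(f"pics/{n}0.png"); h=proj(n,pose_pts(p,M)); c=h.mean(0).astype(int)
    hh=cv2.convexHull(h.astype(np.float32)).reshape(-1,2)
    s=6; x0,y0=c-35; im=cv2.resize(im[y0:y0+70,x0:x0+70],None,fx=s,fy=s,interpolation=cv2.INTER_CUBIC)
    cv2.polylines(im,[np.int32((hh-[x0,y0])*s+s/2)],True,(0,0,255),1); cv2.imwrite(f"pics/f_{nm}_{n}.png",im)
ims=[np.hstack([cv2.imread(f"pics/f_{nm}_{n}.png") for nm in("plate","dish","bar")]) for n in I]
cv2.imwrite("pics/fits0.png",cv2.resize(np.vstack(ims),None,fx=.62,fy=.62))
E
python3 f2.py
```

```text
plate ['top'] fit [ 5.4082e-01 -7.7180e-02 -2.5000e-04  1.6000e-02] n 129 rms px 0.28 med|r| 0.27
plate ['side'] fit [ 0.54435 -0.07777 -0.00693  0.016  ] n 102 rms px 0.28 med|r| 0.26
plate ['top', 'side'] fit [ 0.5414  -0.07733  0.00477  0.016  ] n 224 rms px 0.36 med|r| 0.35
plate zfree fit [ 0.54123 -0.07695  0.00715  0.01709] n 223 rms px 0.35 med|r| 0.34
dish ['top'] fit [0.53378 0.12684 0.      0.016  ] n 148 rms px 0.20 med|r| 0.19
dish ['side'] fit [0.53674 0.12622 0.      0.016  ] n 102 rms px 0.26 med|r| 0.13
dish ['top', 'side'] fit [0.53426 0.12685 0.      0.016  ] n 252 rms px 0.32 med|r| 0.26
dish zfree fit [0.53427 0.12688 0.      0.01669] n 253 rms px 0.32 med|r| 0.26
bar ['top'] fit [ 16.06081 -22.44167   1.1313    0.     ] n 0 rms px nan med|r| nan
bar ['side'] fit [ 24.7688  -35.15983   0.42371   0.     ] n 0 rms px nan med|r| nan
bar ['top', 'side'] fit [  8.62265 -11.56164   0.80894   0.     ] n 0 rms px nan med|r| nan
bar zfree fit [  8.62265 -11.56164   0.80894   0.     ] n 0 rms px nan med|r| nanvis.py:93: RuntimeWarning: invalid value encountered in scalar divide
  if rep: print("fit",np.round(p,5),"n",len(r),"rms px %.2f med|r| %.2f"%(np.sqrt((r**2*w).sum()/w.sum()),np.median(abs(r))))
  return _methods._mean(a, axis=axis, dtype=dtype,
  ret = ret.dtype.type(ret / rcount)
Traceback (most recent call last):
  File "f2.py", line 16, in <module>
    s=6; x0,y0=c-35; im=cv2.resize(im[y0:y0+70,x0:x0+70],None,fx=s,fy=s,interpolation=cv2.INTER_CUBIC)
                        ~~~~~~~~~~^^^^^^^^^^^^^^^^^^^^^^^^^^^^^^^^^^^^^^^^^^^^^^^^^^^^^^^^^^^^^^^^^^^^
cv2.error: OpenCV(4.12.0) /io/opencv/modules/imgproc/src/resize.cpp:4208: error: (-215:Assertion failed) !ssize.empty() in function 'resize'
```

View pics/ov_top0.png

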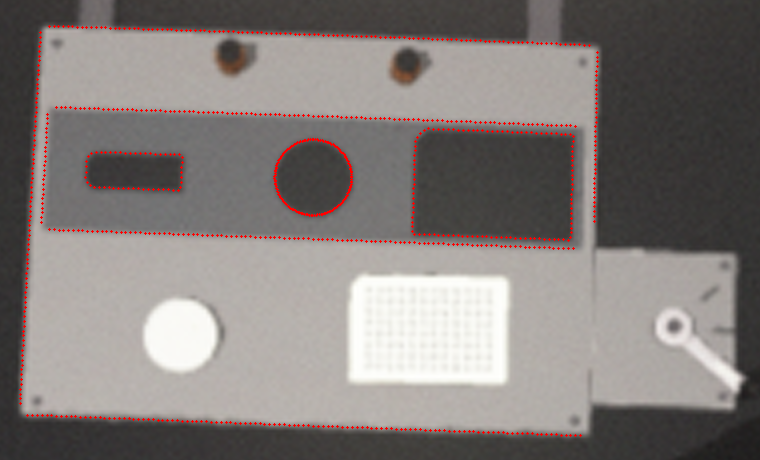

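```bash
sed -i 's/"bar":0.6/"bar":-1.02/' f2.py; python3 f2.py
```

```text
plate ['top'] fit [ 5.4082e-01 -7.7180e-02 -2.5000e-04  1.6000e-02] n 129 rms px 0.28 med|r| 0.27
plate ['side'] fit [ 0.54435 -0.07777 -0.00693  0.016  ] n 102 rms px 0.28 med|r| 0.26
plate ['top', 'side'] fit [ 0.5414  -0.07733  0.00477  0.016  ] n 224 rms px 0.36 med|r| 0.35
plate zfree fit [ 0.54123 -0.07695  0.00715  0.01709] n 223 rms px 0.35 med|r| 0.34
dish ['top'] fit [0.53378 0.12684 0.      0.016  ] n 148 rms px 0.20 med|r| 0.19
dish ['side'] fit [0.53674 0.12622 0.      0.016  ] n 102 rms px 0.26 med|r| 0.13
dish ['top', 'side'] fit [0.53426 0.12685 0.      0.016  ] n 252 rms px 0.32 med|r| 0.26
dish zfree fit [0.53427 0.12688 0.      0.01669] n 253 rms px 0.32 med|r| 0.26
bar ['top'] fit [ 0.4648   0.38572 -0.94737  0.     ] n 58 rms px 0.16 med|r| 0.11
bar ['side'] fit [ 0.46682  0.38382 -0.93328  0.     ] n 77 rms px 0.27 med|r| 0.21
bar ['top', 'side'] fit [ 0.46617  0.38458 -0.93815  0.     ] n 135 rms px 0.39 med|r| 0.38
bar zfree fit [ 0.46646  0.38639 -0.93378  0.00321] n 136 rms px 0.27 med|r| 0.20
```

View pics/fits0.png

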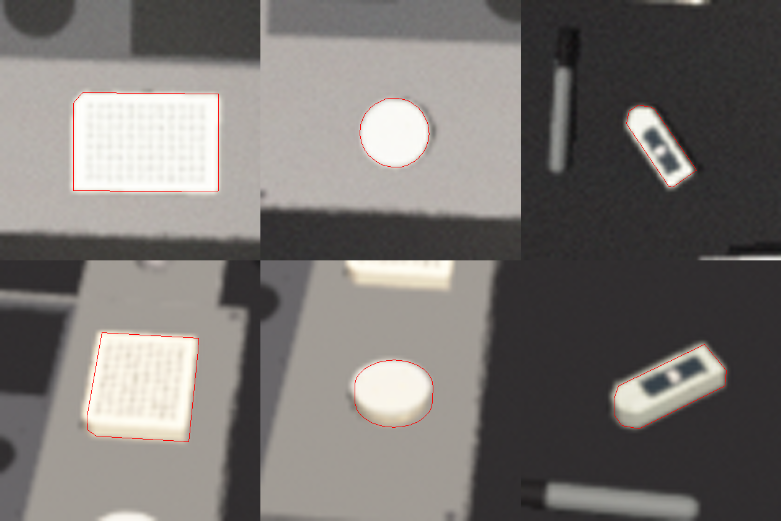

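```bash
cat > mv.py <<'E'
import sys,numpy as np
from bench import state
s=state(); R=s["tool_rot"]; p=s["eef_pos"]; a0=np.degrees(np.arctan2(R[1,0],R[0,0]))
print("t %.2f"%s["t"],"pos",p.round(4),"a %.2f"%a0,"w %.4f"%s["width"],"F",s["contact_force"].round(2),"j",s["joints"].round(1))
v=list(map(float,sys.argv[1:]))
for i in range(0,len(v),4):
    x,y,z,a=v[i:i+4]
    d=R.T@(np.array([x,y,z])-p); roll=(a0-a+180)%360-180
    print("-> offset",d.round(4).tolist(),"roll %.2f"%roll," rows>=%.1f"%max(np.linalg.norm(d)/.05,abs(roll)/8.59))
E
python3 mv.py .54 .025 .2439 -1.47 .54 .025 .12 -1.47 
python3 - <<'E'
from vis import *
for nm,px,z in(("reagent",(354,278),.06),("rack",(152,179),.078),("tip",(193,283),.064),("marker",(142,222),.01),("pot",(416,172),.07),("lever piv",(368,212),.02)): print(nm,on_plane("top",[px],z)[0].round(3))
E
```

```text
t 0.10 pos [ 0.2295 -0.5538  0.2439] a -67.49 w 0.0880 F [ 0.53  0.42 -0.69] j [-74.1  20.6  86.6  -0.   72.9  -6.6]
-> offset [-0.4158, 0.0008, 0.5084] roll -66.02  rows>=13.1
-> offset [-0.4156, 0.1247, 0.5084] roll -66.02  rows>=13.4
reagent [ 0.327 -0.228  0.06 ]
rack [0.637 0.426 0.078]
tip [0.305 0.285 0.064]
marker [0.502 0.473 0.01 ]
pot [ 0.671 -0.432  0.07 ]
lever piv [ 0.543 -0.281  0.02 ]
```

Emit:
{"op": "drive_tool", "data": {"increments": [{"offset": [-0.03, 0, 0.04], "roll": -8}, {"offset": [-0.06, 0, 0.08], "roll": -16}, {"offset": [-0.095, 0, 0.12], "roll": -24}, {"offset": [-0.13, 0, 0.16], "roll": -32}, {"offset": [-0.165, 0, 0.2], "roll": -40}, {"offset": [-0.2, 0, 0.24], "roll": -48}, {"offset": [-0.235, 0, 0.28], "roll": -56}, {"offset": [-0.27, 0, 0.32], "roll": -62}, {"offset": [-0.305, 0, 0.36], "roll": -66}, {"offset": [-0.335, 0, 0.4], "roll": -66}, {"offset": [-0.365, 0.0, 0.44], "roll": -66}, {"offset": [-0.395, 0.02, 0.48], "roll": -66}], "hand": 0.4}}

```text
t: 1.3
eef_pos: [0.5112, -0.024, 0.2325]
tool_rot: [[1.0, 0.003, 0.026], [-0.026, 0.001, 1.0], [0.003, -1.0, 0.001]]
contact_force: [0.9, -0.2, 0.3]
width: 0.0351
```

```bash
python3 mv.py .542 .025 .09 -1.47
```

```text
t 1.30 pos [ 0.5112 -0.024   0.2325] a -1.48 w 0.0351 F [ 0.94 -0.17  0.27] j [-10.5  13.9  98.3   0.1  67.6  -9. ]
-> offset [0.0291, 0.1426, 0.0496] roll -0.01  rows>=3.1
```

Emit:
{"op": "drive_tool", "data": {"increments": [{"offset": [0.01, 0.02, 0.03], "roll": 0}, {"offset": [0.029, 0.05, 0.05], "roll": 0}, {"offset": [0.029, 0.1, 0.05], "roll": 0}, {"offset": [0.029, 0.142, 0.05], "roll": 0}, {"offset": [0.029, 0.142, 0.05], "roll": 0}]}}

```text
t: 1.8
eef_pos: [0.5371, 0.0261, 0.0856]
tool_rot: [[1.0, -0.009, 0.025], [-0.025, 0.002, 1.0], [-0.009, -1.0, 0.002]]
contact_force: [-1.2, 0.3, 0.5]
width: 0.0352
```

```bash
cat > shot.py <<'E'
import sys,cv2
from bench import *
for n in sys.argv[2:]:
    cv2.imwrite(f"pics/{n}{sys.argv[1]}.png",grab_frame(n)[:,:,::-1])
E
python3 shot.py 1 top side; python3 mv.py; python3 crop.py pics/side1.png pics/side1a.png 200 60 360 260 3.5;python3 crop.py pics/top1.png pics/top1a.png 190 120 390 270 4
```

```text
t 1.90 pos [0.5413 0.0254 0.0905] a -1.47 w 0.0351 F [ 0.32 -0.43  1.24] j [-4.700e+00  2.670e+01  1.029e+02  1.000e-01  5.040e+01 -3.200e+00]
```

View pics/side1a.png

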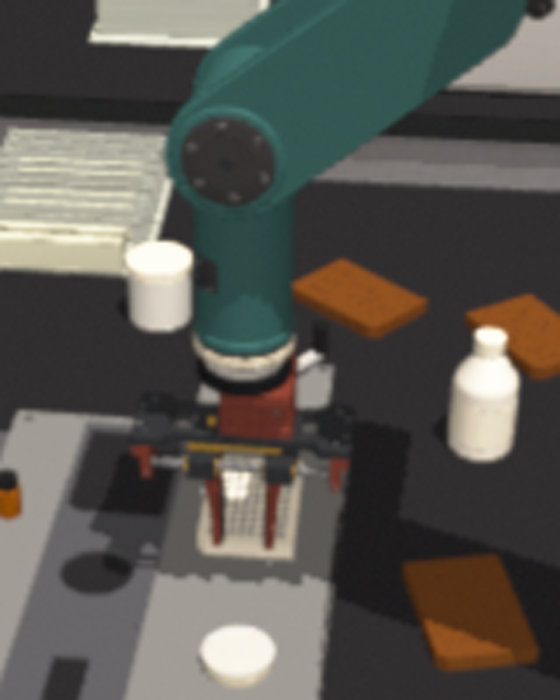

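View pics/top1a.png

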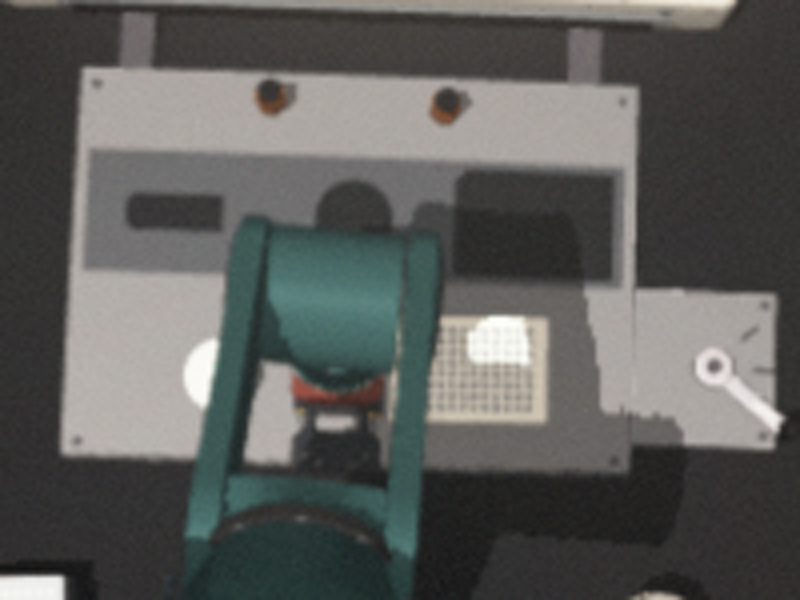

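```bash
python3 shot.py 2 side; python3 mv.py; python3 - <<'E'
from vis import *
from bench import state
s=state();p=s["eef_pos"];R=s["tool_rot"]
im=cv2.imread("pics/side2.png"); sc=9; x0,y0=235,170
big=cv2.resize(im[y0:y0+60,x0:x0+80],None,fx=sc,fy=sc,interpolation=cv2.INTER_CUBIC)
for sx in(-1,1):
  for off_ in(.0,.0135):
   for zz in(-.01,.01):
    q=np.array([p+R@[sx*(s["width"]/2+off_),d,zz] for d in(-.01,.022)])
    u=proj("side",q); 
    cv2.line(big,*[tuple(int(v) for v in (c-[x0,y0])*sc+sc/2) for c in u],(0,255,0),1)
cv2.imwrite("pics/tips2.png",big)
E
```

```text
t 1.95 pos [0.5427 0.0252 0.0919] a -1.49 w 0.0352 F [ 0.31 -0.33  0.03] j [-4.700e+00  2.660e+01  1.028e+02  1.000e-01  5.040e+01 -3.200e+00]
```

View pics/tips2.png

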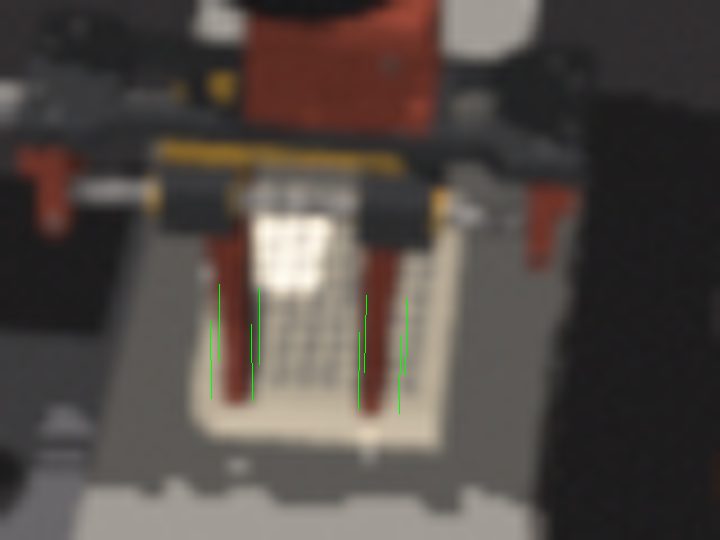

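```bash
python3 shot.py 3 side;python3 mv.py; python3 shot.py 3 side; python3 mv.py; python3 - <<'E'
from vis import *
from bench import state
s=state();p=s["eef_pos"];R=s["tool_rot"]
im=cv2.imread("pics/side3.png"); sc=12; x0,y0=245,185
big=cv2.resize(im[y0:y0+40,x0:x0+50],None,fx=sc,fy=sc,interpolation=cv2.INTER_CUBIC)
for sx in(-1,1):
  for off_ in(.0,.008):
   for zz in(-.01,.01):
    q=np.array([p+R@[sx*(s["width"]/2+off_),d,zz] for d in(-.01,.022)])
    u=proj("side",q); 
    cv2.line(big,*[tuple(int(v) for v in (c-[x0,y0])*sc+sc/2) for c in u],(0,255,0),1)
cv2.imwrite("pics/tips3.png",big)
g=cv2.imread("pics/side3.png")
for r in(205,208,210,212): print(r,g[r,255:285].tolist() if 0 else [int(v) for v in g[r,255:285,1]])
E
```

```text
t 2.00 pos [0.5435 0.0251 0.0927] a -1.50 w 0.0350 F [0.93 0.78 0.16] j [-4.700e+00  2.650e+01  1.028e+02  1.000e-01  5.040e+01 -3.200e+00]
t 2.05 pos [0.5437 0.025  0.093 ] a -1.50 w 0.0352 F [-0.53  0.24  0.07] j [-4.700e+00  2.650e+01  1.028e+02  1.000e-01  5.040e+01 -3.200e+00]
205 [90, 93, 117, 110, 67, 46, 43, 73, 112, 142, 157, 149, 140, 147, 141, 141, 148, 136, 111, 76, 49, 50, 80, 110, 140, 145, 134, 154, 171, 159]
208 [90, 102, 141, 141, 95, 57, 46, 63, 108, 145, 148, 134, 144, 145, 128, 142, 145, 132, 117, 81, 49, 48, 84, 129, 150, 143, 142, 161, 170, 148]
210 [94, 124, 155, 143, 95, 56, 50, 81, 121, 151, 150, 141, 149, 141, 137, 146, 139, 137, 127, 84, 50, 49, 86, 125, 139, 136, 149, 168, 169, 141]
212 [97, 137, 165, 145, 94, 57, 57, 106, 147, 156, 148, 145, 152, 144, 144, 147, 140, 146, 134, 86, 52, 65, 103, 139, 145, 135, 154, 170, 165, 132]
```

View pics/tips3.png

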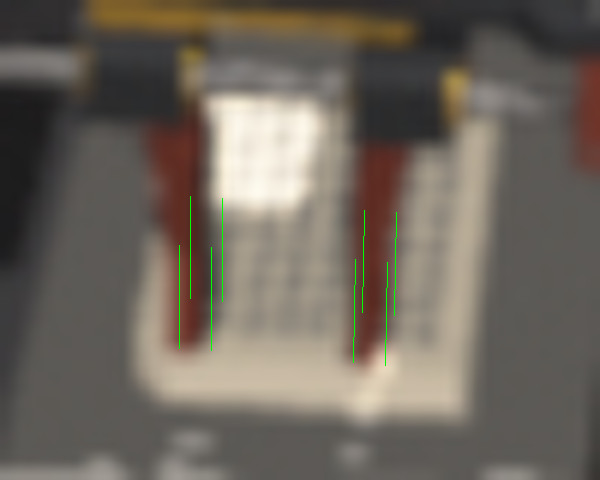

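```bash
python3 mv.py .5443 .020 .042 -1.44 .5443 -.0539 .042 -1.44
```

```text
t 2.05 pos [0.5437 0.025  0.093 ] a -1.50 w 0.0352 F [-0.53  0.24  0.07] j [-4.700e+00  2.650e+01  1.028e+02  1.000e-01  5.040e+01 -3.200e+00]
-> offset [0.0003, 0.051, -0.0051] roll -0.06  rows>=1.0
-> offset [0.0023, 0.0509, -0.0789] roll -0.06  rows>=1.9
```

Emit:
{"op": "drive_tool", "data": {"increments": [{"offset": [0, 0.02, 0]}, {"offset": [0, 0.04, 0]}, {"offset": [0, 0.051, 0]}, {"offset": [0, 0.051, -0.01]}, {"offset": [0.001, 0.051, -0.018]}], "hand": 0.5}}

```text
invalid input
```

```bash
python3 mv.py .5443 -.0539 .042 -1.44
```

```text
t 2.05 pos [0.5437 0.025  0.093 ] a -1.50 w 0.0352 F [-0.53  0.24  0.07] j [-4.700e+00  2.650e+01  1.028e+02  1.000e-01  5.040e+01 -3.200e+00]
-> offset [0.0023, 0.0509, -0.0789] roll -0.06  rows>=1.9
```

Roll must be given in each row.

Emit:
{"op": "drive_tool", "data": {"increments": [{"offset": [0, 0.02, 0], "roll": 0}, {"offset": [0, 0.04, 0], "roll": 0}, {"offset": [0, 0.051, 0], "roll": 0}, {"offset": [0, 0.051, -0.005], "roll": 0}, {"offset": [0.001, 0.051, -0.01], "roll": 0}], "hand": 0.5}}

```text
t: 2.55
eef_pos: [0.5454, 0.0146, 0.0429]
tool_rot: [[1.0, 0.008, 0.026], [-0.026, 0.0, 1.0], [0.008, -1.0, 0.001]]
contact_force: [0.5, 0.4, 0.3]
width: 0.0437
```

```bash
python3 mv.py .5443 -.0539 .042 -1.44
```

```text
t 2.55 pos [0.5454 0.0146 0.0429] a -1.48 w 0.0437 F [0.54 0.36 0.3 ] j [-5.800e+00  3.100e+01  1.046e+02  1.000e-01  4.400e+01 -4.400e+00]
-> offset [0.0007, 0.0009, -0.0685] roll -0.04  rows>=1.4
```

Emit:
{"op": "drive_tool", "data": {"increments": [{"offset": [0.0, 0.001, -0.007], "roll": 0}, {"offset": [0.0, 0.001, -0.014], "roll": 0}, {"offset": [0.0, 0.001, -0.021], "roll": 0}, {"offset": [0.0, 0.001, -0.028], "roll": 0}, {"offset": [0.0, 0.001, -0.035], "roll": 0}, {"offset": [0.0, 0.001, -0.042], "roll": 0}, {"offset": [0.0, 0.001, -0.049], "roll": 0}, {"offset": [0.0, 0.001, -0.055], "roll": 0}, {"offset": [0.0, 0.001, -0.061], "roll": 0}, {"offset": [0.0, 0.001, -0.065], "roll": 0}, {"offset": [0.0, 0.001, -0.067], "roll": 0}, {"offset": [0.0, 0.001, -0.067], "roll": 0}]}}

```text
t: 3.75
eef_pos: [0.5436, -0.0527, 0.0419]
tool_rot: [[1.0, 0.008, 0.026], [-0.026, 0.0, 1.0], [0.008, -1.0, 0.0]]
contact_force: [0.2, -0.2, -0.6]
width: 0.0438
```

```bash
cat > seefit.py <<'E'
import sys
from vis import *
def show(tag,what,p0,cams=("side",),R=8):
    M,z={"plate":(PLATE,.016),"dish":(DISH,.016),"bar":(BAR,0.)}[what]
    fr=(0,1) if what=="dish" else (0,1,2)
    ims=[]
    for n in cams:
        I={n:gray(f"pics/{n}{tag}.png")}
        p,_=fit(I,p0,prismpts=M,free=fr,R=R,iters=20)
        tr={"top":(.6675,.0187,-.0256),"side":(.6715,.0191,-.0241)}[n]
        d=p[:2]-np.array(tr[:2]); c,s=np.cos(tr[2]),np.sin(tr[2])
        print(n,"in tray mm:",(1e3*np.array([c*d[0]+s*d[1],-s*d[0]+c*d[1]])).round(1),"yaw rel deg %.2f"%np.degrees(p[2]-tr[2]))
        h=proj(n,pose_pts(p,M)); hh=cv2.convexHull(h.astype(np.float32)).reshape(-1,2)
        c=h.mean(0).astype(int); s=8; x0,y0=c-32
        im=cv2.resize(cv2.imread(f"pics/{n}{tag}.png")[y0:y0+64,x0:x0+64],None,fx=s,fy=s,interpolation=cv2.INTER_CUBIC)
        im[:, :]=im; cv2.polylines(im,[np.int32((hh-[x0,y0])*s+s/2)],True,(0,0,255),1); ims.append(im)
    o=np.hstack(ims); k=min(1,790/o.shape[1]); cv2.imwrite(f"pics/fit{tag}_{what}.png",cv2.resize(o,None,fx=k,fy=k))
if __name__=="__main__":
    a=sys.argv; show(a[1],a[2],list(map(float,a[4:8])),a[3].split(","))
E
python3 shot.py 4 side top; python3 mv.py; python3 seefit.py 4 plate side .543 -.128 -.02 .016
```

```text
t 3.85 pos [ 0.5436 -0.0524  0.0419] a -1.48 w 0.0439 F [-0.43 -0.56  1.01] j [-12.8  31.1 104.5   0.2  43.9 -11.5]
fit [ 0.54058 -0.12696 -0.05505  0.016  ] n 52 rms px 0.23 med|r| 0.09
side in tray mm: [-127.4 -149.2] yaw rel deg -1.77
```

View pics/fit4_plate.png

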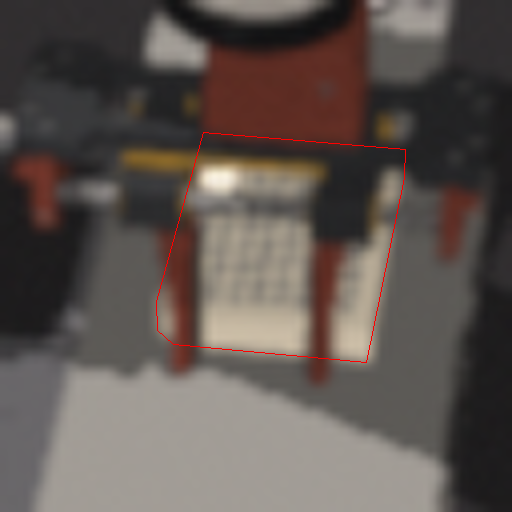

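View pics/top4.png

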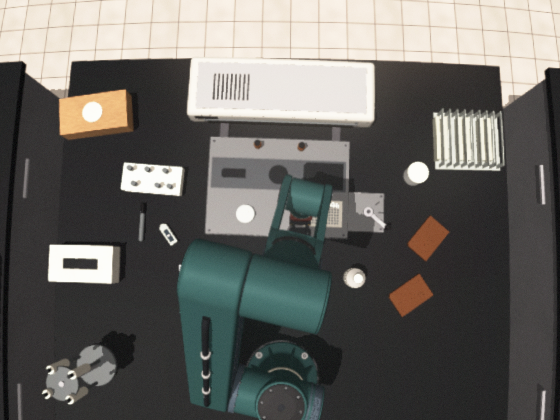

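Emit:
{"op": "drive_tool", "data": {"increments": [{"offset": [0, 0, 0.008], "roll": 0}, {"offset": [0, -0.03, 0.01], "roll": 0}, {"offset": [0, -0.075, 0.01], "roll": 0}, {"offset": [-0.01, -0.085, -0.01], "roll": 8.5}, {"offset": [-0.025, -0.085, -0.03], "roll": 17}, {"offset": [-0.04, -0.085, -0.05], "roll": 25.5}, {"offset": [-0.055, -0.085, -0.065], "roll": 34}, {"offset": [-0.065, -0.085, -0.075], "roll": 42.5}, {"offset": [-0.066, -0.085, -0.075], "roll": 51}, {"offset": [-0.066, -0.085, -0.075], "roll": 59.5}, {"offset": [-0.066, -0.085, -0.075], "roll": 68}, {"offset": [-0.066, -0.085, -0.075], "roll": 76.5}], "hand": 1}}

```text
t: 5.05
eef_pos: [0.4749, -0.125, 0.1263]
tool_rot: [[0.203, 0.008, 0.979], [-0.979, 0.001, 0.203], [0.001, -1.0, 0.008]]
contact_force: [1.0, -0.0, 0.8]
width: 0.0879
```

```bash
python3 shot.py 5 top side; python3 mv.py .4764 -.1262 .09 -91.44; python3 seefit.py 5 plate top,side .541 -.128 -.03 .016
```

```text
t 5.15 pos [ 0.475  -0.125   0.1263] a -78.03 w 0.0879 F [ 0.9   0.51 -0.54] j [-23.   20.1 107.8   0.3  51.7  54.9]
-> offset [0.0014, 0.0363, 0.0009] roll 13.41  rows>=1.6
fit [ 0.53809 -0.12741 -0.02012  0.016  ] n 45 rms px 0.13 med|r| 0.08
top in tray mm: [-125.6 -149.4] yaw rel deg 0.31
fit [ 0.54135 -0.12791 -0.02597  0.016  ] n 98 rms px 0.21 med|r| 0.18
side in tray mm: [-126.6 -150.1] yaw rel deg -0.11
```

View pics/fit5_plate.png

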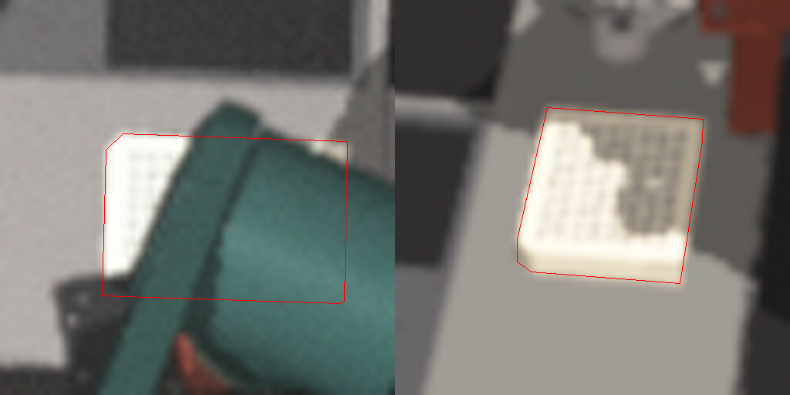

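Emit:
{"op": "drive_tool", "data": {"increments": [{"offset": [0.0014, 0.0, 0.0], "roll": 8}, {"offset": [0.0014, 0.02, 0.0], "roll": 13.41}, {"offset": [0.0014, 0.05, 0.0], "roll": 13.41}, {"offset": [0.0014, 0.08, 0.0], "roll": 13.41}, {"offset": [0.0014, 0.085, 0.001], "roll": 13.41}, {"offset": [0.0014, 0.085, 0.001], "roll": 13.41}, {"offset": [0.0014, 0.085, 0.001], "roll": 13.41}]}}

```text
t: 5.85
eef_pos: [0.4776, -0.1262, 0.0422]
tool_rot: [[-0.023, 0.009, 1.0], [-1.0, 0.0, -0.023], [-0.0, -1.0, 0.009]]
contact_force: [-0.1, -0.5, -0.4]
width: 0.0881
```

```bash
cat > tr.py <<'E'
import numpy as np,sys
T=(.6702,.0190,-.0252)
def w(x,y,tr=T):
    c,s=np.cos(tr[2]),np.sin(tr[2]); return (tr[0]+c*x-s*y, tr[1]+s*x+c*y)
if __name__=="__main__":
    for i in range(1,len(sys.argv),2): print(np.round(w(float(sys.argv[i])/1e3,float(sys.argv[i+1])/1e3),4))
E
python3 tr.py -190 -150 -65 -150 -52.75 -150; python3 mv.py $(python3 tr.py -65 -150|tr -d '[]') .042 -91.44  $(python3 tr.py -52.75 -150|tr -d '[]') .042 -91.44
```

```text
[ 0.4765 -0.1262]
[ 0.6014 -0.1293]
[ 0.6137 -0.1296]
t 5.85 pos [ 0.4776 -0.1262  0.0422] a -91.34 w 0.0881 F [-0.08 -0.48 -0.35] j [-23.   28.4 111.2   0.3  40.   68.1]
-> offset [0.0002, 0.0013, 0.1238] roll 0.10  rows>=2.5
-> offset [0.0002, 0.0014, 0.1361] roll 0.10  rows>=2.7
```

Emit:
{"op": "drive_tool", "data": {"increments": [{"offset": [0, 0.0, 0.007], "roll": 0.1}, {"offset": [0, 0.0, 0.014], "roll": 0.1}, {"offset": [0, 0.0, 0.021], "roll": 0.1}, {"offset": [0, 0.0003, 0.029], "roll": 0.1}, {"offset": [0, 0.0004, 0.037], "roll": 0.1}, {"offset": [0, 0.0005, 0.045], "roll": 0.1}, {"offset": [0, 0.0005, 0.053], "roll": 0.1}, {"offset": [0, 0.0006, 0.061], "roll": 0.1}, {"offset": [0, 0.0007, 0.069], "roll": 0.1}, {"offset": [0, 0.0008, 0.076], "roll": 0.1}, {"offset": [0, 0.0009, 0.082], "roll": 0.1}, {"offset": [0, 0.0009, 0.084], "roll": 0.1}]}}

```text
t: 7.05
eef_pos: [0.5626, -0.1283, 0.042]
tool_rot: [[-0.025, 0.01, 1.0], [-1.0, -0.0, -0.025], [-0.0, -1.0, 0.01]]
contact_force: [-1.0, -0.2, 0.6]
width: 0.0878
```

```bash
python3 shot.py 6 side;  python3 mv.py $(python3 tr.py -52.75 -150|tr -d '[]') .042 -91.44; python3 seefit.py 6 plate side .614 -.128 -.03 .016
```

```text
t 7.10 pos [ 0.5626 -0.1283  0.0421] a -91.44 w 0.0878 F [ 0.23 -0.42 -0.08] j [-19.8  32.8 100.5   0.3  46.2  71.4]
-> offset [0.0, 0.0006, 0.0512] roll 0.00  rows>=1.0
fit [ 0.62006 -0.12976 -0.0375   0.016  ] n 77 rms px 0.24 med|r| 0.17
side in tray mm: [ -47.8 -150.1] yaw rel deg -0.77
```

View pics/fit6_plate.png

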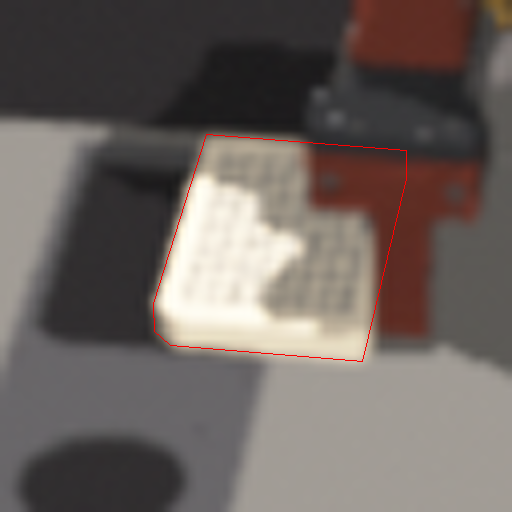

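Emit:
{"op": "drive_tool", "data": {"increments": [{"offset": [0, 0.0, 0.004], "roll": 0}, {"offset": [0, 0.0, 0.008], "roll": 0}, {"offset": [0, 0.0, 0.012], "roll": 0}, {"offset": [0, 0.0001, 0.016], "roll": 0}, {"offset": [0, 0.0002, 0.02], "roll": 0}, {"offset": [0, 0.0002, 0.024], "roll": 0}, {"offset": [0, 0.0003, 0.028], "roll": 0}, {"offset": [0, 0.0003, 0.032], "roll": 0}, {"offset": [0, 0.0004, 0.036], "roll": 0}, {"offset": [0, 0.0004, 0.04], "roll": 0}, {"offset": [0, 0.0005, 0.042], "roll": 0}, {"offset": [0, 0.0005, 0.042], "roll": 0}]}}

```text
t: 8.3
eef_pos: [0.605, -0.1294, 0.042]
tool_rot: [[-0.025, 0.01, 1.0], [-1.0, -0.0, -0.025], [-0.0, -1.0, 0.01]]
contact_force: [-0.5, 0.4, 0.1]
width: 0.0876
```

```bash
python3 shot.py 7 side;  python3 mv.py $(python3 tr.py -52.75 -150|tr -d '[]') .042 -91.44; python3 crop.py pics/side7.png pics/side7a.png 200 150 300 240 7
```

```text
t 8.35 pos [ 0.6048 -0.1294  0.042 ] a -91.43 w 0.0882 F [-0.43 -0.19 -1.1 ] j [-18.6  35.1  95.    0.2  49.4  72.7]
-> offset [-0.0, 0.0001, 0.0089] roll 0.01  rows>=0.2
```

View pics/side7a.png

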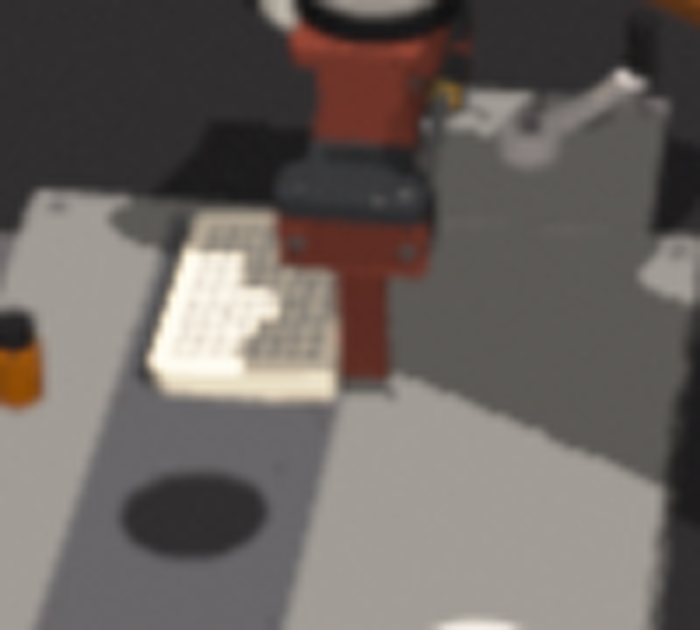

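Emit:
{"op": "drive_tool", "data": {"increments": [{"offset": [0, 0.0, 0.002], "roll": 0}, {"offset": [0, 0.0, 0.004], "roll": 0}, {"offset": [0, 0.0, 0.006], "roll": 0}, {"offset": [0, 0.0, 0.0075], "roll": 0}, {"offset": [0, 0.0, 0.0075], "roll": 0}, {"offset": [0, 0.0, 0.0075], "roll": 0}]}}

```text
t: 8.95
eef_pos: [0.6124, -0.1296, 0.0421]
tool_rot: [[-0.025, 0.01, 1.0], [-1.0, -0.0, -0.025], [0.0, -1.0, 0.01]]
contact_force: [0.1, 0.6, 0.6]
width: 0.0876
```

```bash
python3 shot.py 8 side;  python3 mv.py $(python3 tr.py -52.75 -150|tr -d '[]') .042 -91.44; python3 crop.py pics/side8.png pics/side8a.png 200 150 300 240 7
```

```text
t 9.00 pos [ 0.6123 -0.1296  0.0421] a -91.44 w 0.0876 F [-0.15  0.3   0.48] j [-18.4  35.5  94.    0.2  49.9  72.9]
-> offset [-0.0, 0.0001, 0.0014] roll 0.00  rows>=0.0
```

View pics/side8a.png

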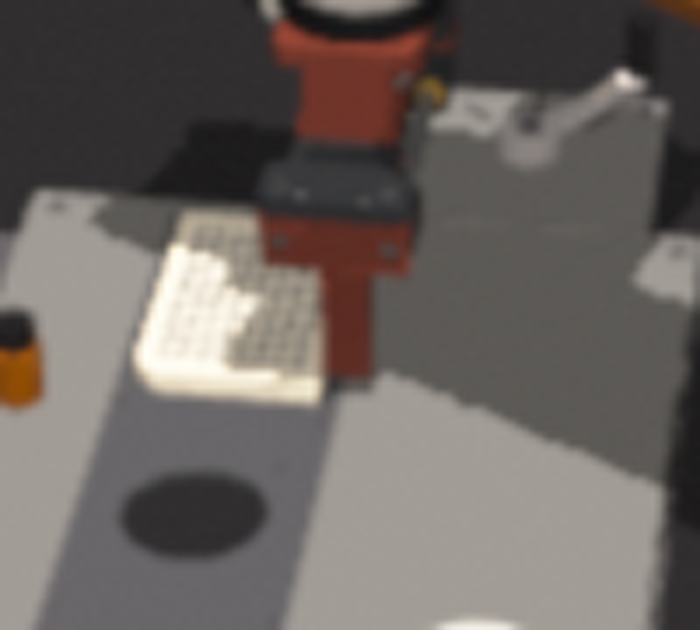

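```bash
cat > ovl.py <<'E'
import sys
from vis import *
from tr import w
tag,n=sys.argv[1],sys.argv[2]; dx=float(sys.argv[3])/1e3
tr={"top":(.6675,.0187,-.0256),"side":(.6715,.0191,-.0241)}[n]
C=clip(.04275,.0639,{(1,1):.008})
s=8; c=proj(n,[[*w(0,-.15,tr),.02]])[0].astype(int); x0,y0=c-32
im=cv2.resize(cv2.imread(f"pics/{n}{tag}.png")[y0:y0+64,x0:x0+64],None,fx=s,fy=s,interpolation=cv2.INTER_CUBIC)
out=[im]
for z,col in((.0244,(0,0,255)),(.0304,(0,200,0))):
    b=im.copy()
    X=np.array([[*w(x+dx,y-.15,tr),z] for x,y in C]); cv2.polylines(b,[np.int32((proj(n,X)-[x0,y0])*s+s/2)],True,col,1)
    X=np.array([[*w(x,y-.15,tr),.016] for x,y in CP]); cv2.polylines(b,[np.int32((proj(n,X)-[x0,y0])*s+s/2)],True,(255,100,0),1)
    out.append(b)
o=np.hstack(out); k=min(1,798/1024); cv2.imwrite(f"pics/ovl{tag}{n}.png",cv2.resize(np.hstack(out[1:]),None,fx=k,fy=k))
E
python3 ovl.py 8 side 0
```

```text
(no output)
```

View pics/ovl8side.png

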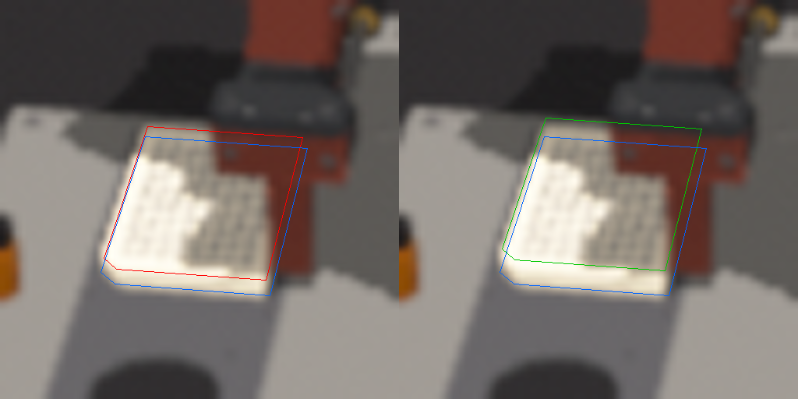

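Emit:
{"op": "drive_tool", "data": {"increments": [{"offset": [0, 0.0, 0.001], "roll": 0}, {"offset": [0, 0.0, 0.0015], "roll": 0}, {"offset": [0, 0.0, 0.0015], "roll": 0}, {"offset": [0, 0.0, 0.0015], "roll": 0}]}}

```text
t: 9.4
eef_pos: [0.6134, -0.1296, 0.042]
tool_rot: [[-0.025, 0.009, 1.0], [-1.0, -0.0, -0.025], [-0.0, -1.0, 0.009]]
contact_force: [-2.4, 0.5, 0.5]
width: 0.0875
```

```bash
python3 shot.py 9 side;  python3 mv.py $(python3 tr.py -52.75 -150|tr -d '[]') .042 -91.44; python3 ovl.py 9 side 0
```

```text
t 9.45 pos [ 0.6134 -0.1296  0.042 ] a -91.43 w 0.0878 F [-2.37 -0.04  0.2 ] j [-18.3  35.6  93.8   0.2  50.1  73. ]
-> offset [0.0, -0.0, 0.0003] roll 0.01  rows>=0.0
```

View pics/ovl9side.png

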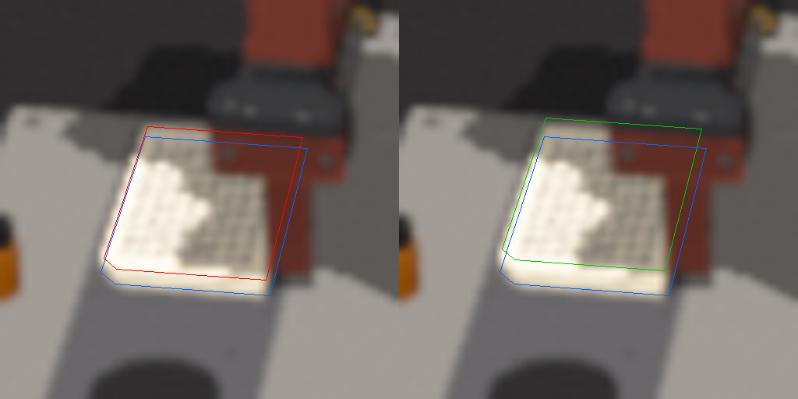

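```bash
python3 mv.py .536 .1268 .12 -91.44
```

```text
t 9.45 pos [ 0.6134 -0.1296  0.042 ] a -91.43 w 0.0878 F [-2.37 -0.04  0.2 ] j [-18.3  35.6  93.8   0.2  50.1  73. ]
-> offset [-0.2544, -0.0788, -0.0831] roll 0.01  rows>=5.6
```

Emit:
{"op": "drive_tool", "data": {"increments": [{"offset": [0, 0, -0.006], "roll": 0}, {"offset": [0, -0.0, -0.015], "roll": 0}, {"offset": [0, -0.03, -0.02], "roll": 0}, {"offset": [-0.02, -0.07, -0.03], "roll": 0}, {"offset": [-0.06, -0.085, -0.045], "roll": 0}, {"offset": [-0.1, -0.085, -0.06], "roll": 0}, {"offset": [-0.14, -0.085, -0.07], "roll": 0}, {"offset": [-0.18, -0.085, -0.08], "roll": 0}, {"offset": [-0.22, -0.085, -0.084], "roll": 0}, {"offset": [-0.2542, -0.08, -0.0838], "roll": 0}, {"offset": [-0.2542, -0.08, -0.0838], "roll": 0}]}}

```text
t: 10.55
eef_pos: [0.5342, 0.13, 0.121]
tool_rot: [[-0.021, 0.01, 1.0], [-1.0, 0.001, -0.021], [-0.001, -1.0, 0.009]]
contact_force: [0.3, -0.3, -0.5]
width: 0.0879
```

```bash
python3 shot.py 10 top side;  python3 mv.py .536 .1268 .046 -91.44; python3 ovl.py 10 side 0; python3 ovl.py 10 top 0; python3 crop.py pics/side10.png pics/side10a.png 200 150 300 240 7
```

```text
t 10.65 pos [0.5346 0.127  0.1211] a -91.31 w 0.0879 F [-0.22 -0.71 -0.68] j [ 6.200e+00  2.450e+01  1.009e+02 -1.000e-01  5.410e+01  9.760e+01]
-> offset [0.0001, 0.0751, 0.0007] roll 0.13  rows>=1.5
```

View pics/ovl10side.png

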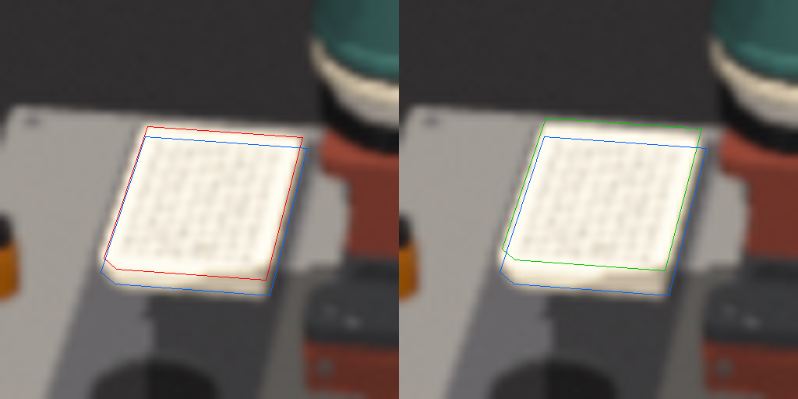

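View pics/ovl10top.png

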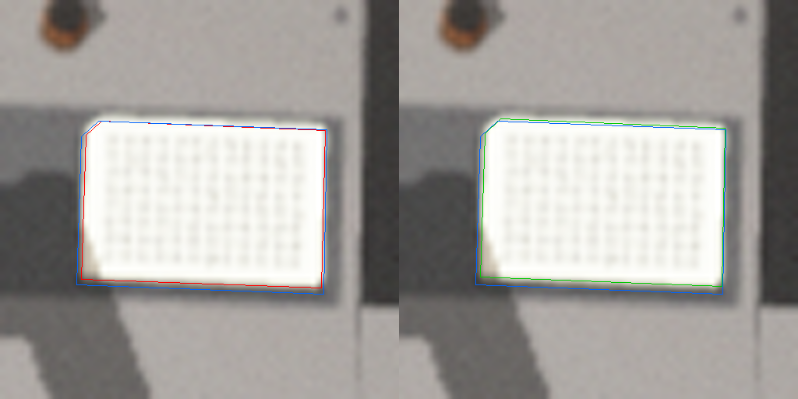

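View pics/side10a.png

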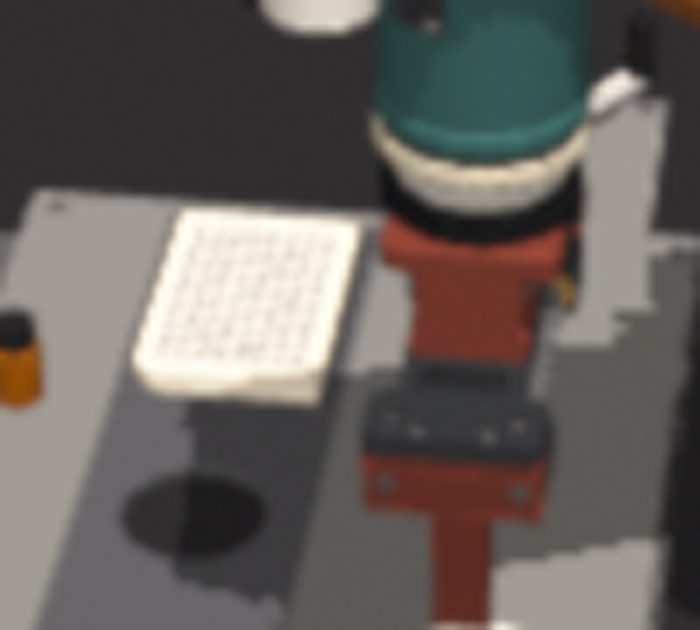

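```bash
cat > hfit.py <<'E'
import sys
from vis import *
tag=sys.argv[1]
from tr import w
C=clip(.04275,.0639,{(1,1):.008})
for n in("top","side"):
    tr={"top":(.6675,.0187,-.0256),"side":(.6715,.0191,-.0241)}[n]
    I={n:gray(f"pics/{n}{tag}.png")}
    for nm,h,tx in(("home",.0084,0),("ontop",.0144,0)):
        p,(r,l)=fit(I,[*w(0,-.15,tr),tr[2],.016],prismpts=prism(C,h),R=3,iters=16,rep=False)
        d=p[:2]-np.array(tr[:2]); c,s=np.cos(tr[2]),np.sin(tr[2])
        print(n,nm,"tray mm",(1e3*np.array([c*d[0]+s*d[1],-s*d[0]+c*d[1]])).round(1),"yaw %.2f"%np.degrees(p[2]-tr[2]),"mean r %.2f rms %.2f n %d"%(r.mean(),r.std(),len(r)))
E
python3 hfit.py 10
cp pics/top0.png /dev/null; python3 - <<'E'
from vis import *
# reference: blooming of plate on apron, same model in shot 0
for n in("top","side"):
    p,(r,l)=fit({n:gray(f"pics/{n}0.png")},[.541,-.077,0,.016],prismpts=PLATE,R=3,iters=16,rep=False); print(n,"ref mean r %.2f std %.2f"%(r.mean(),r.std()))
E
```

```text
top home tray mm [   2.2 -150.2] yaw 0.15 mean r 0.16 rms 0.15 n 127
top ontop tray mm [   1.6 -149.7] yaw 0.15 mean r 0.00 rms 0.15 n 128
side home tray mm [   1.6 -146.1] yaw 0.01 mean r 0.07 rms 0.37 n 77
side ontop tray mm [   0.9 -146.6] yaw 0.04 mean r -0.03 rms 0.24 n 102
top ref mean r 0.26 std 0.16
side ref mean r 0.23 std 0.24
```

```bash
cat > prof.py <<'E'
import sys
from vis import *
from tr import w
tag=sys.argv[1]
tr={"top":(.6675,.0187,-.0256),"side":(.6715,.0191,-.0241)}
for n in("side","top"):
    I=gray(f"pics/{n}{tag}.png")
    for nm,pts in(("back top z24.4 y-63.9",[(x,-.2139,.0244) for x in np.linspace(-.035,.035,8)]),("near rim z16 y+66",[(x,-.084,.016) for x in np.linspace(-.035,.03,8)]),("near rim plate y63.9",[(x,-.0861,.016) for x in np.linspace(-.035,.03,8)]),("front top z24.4 x42.75",[(.04275,-.15+y,.0244) for y in np.linspace(-.055,.05,8)]),("rear rim x-44.75",[(-.04475,-.15+y,.016) for y in np.linspace(-.055,.05,8)]),("rear top x-42.75",[(-.04275,-.15+y,.0244) for y in np.linspace(-.055,.05,8)])):
        X=np.array([[*w(x,y,tr[n]),z] for x,y,z in pts]); q=proj(n,X)
        N=normals(q[:1],q[-1:])[0]; cen=proj(n,[[*w(0,-.15,tr[n]),.02]])[0]
        if (q.mean(0)-cen)@N<0:N=-N
        e,g,ok=edge_off(I,q,np.tile(N,(len(q),1)),3.5,-1)
        print(n,nm,"out px",e.round(2))
E
python3 prof.py 10
```

```text
side back top z24.4 y-63.9 out px [1.25 1.16 0.95 0.76 0.92 1.3  1.13 0.92]
side near rim z16 y+66 out px [0.43 0.46 0.52 0.12 0.19 0.47 0.41 0.22]
side near rim plate y63.9 out px [0.85 0.87 0.89 0.56 0.59 0.88 0.82 0.63]
side front top z24.4 x42.75 out px [0.73 0.59 0.61 0.68 0.62 0.77 0.71 0.7 ]
side rear rim x-44.75 out px [-0.9  -0.99 -0.99 -0.93 -1.04 -0.99 -1.03 -1.05]
side rear top x-42.75 out px [0.11 0.21 0.14 0.2  0.21 0.14 0.17 0.16]
top back top z24.4 y-63.9 out px [0.28 0.29 0.2  0.19 0.21 0.11 0.06 0.22]
top near rim z16 y+66 out px [-0.71 -0.72 -0.65 -0.36 -0.28 -0.28 -0.35 -0.37]
top near rim plate y63.9 out px [-0.08 -0.09 -0.01  0.27  0.35  0.34  0.27  0.25]
top front top z24.4 x42.75 out px [0.77 0.71 0.9  0.98 0.93 0.86 0.67 0.75]
top rear rim x-44.75 out px [-1.14 -1.01 -1.02 -1.   -1.06 -1.09 -1.15 -0.98]
top rear top x-42.75 out px [-0.17 -0.03 -0.01 -0.02 -0.04 -0.12 -0.15 -0.  ]
```

```bash
cat > ref.py <<'E'
from vis import *
def edges(n,tag,pose,zb,zt):
    I=gray(f"pics/{n}{tag}.png"); out=[]
    cen=proj(n,pose_pts(pose,[[0,0,(zb+zt)/2]]))[0]
    for nm,pts in(("-y top",[(x,-.0639,zt) for x in np.linspace(-.035,.035,8)]),("+y bot",[(x,.0639,zb) for x in np.linspace(-.035,.03,8)]),("+y top",[(x,.0639,zt) for x in np.linspace(-.035,.03,8)]),("+x top",[(.04275,y,zt) for y in np.linspace(-.055,.05,8)]),("-x top",[(-.04275,y,zt) for y in np.linspace(-.055,.05,8)]),("-x bot",[(-.04275,y,zb) for y in np.linspace(-.055,.05,8)])):
        q=proj(n,pose_pts(pose,pts)); N=normals(q[:1],q[-1:])[0]
        if (q.mean(0)-cen)@N<0:N=-N
        e,g,ok=edge_off(I,q,np.tile(N,(len(q),1)),2.5,-1)
        print(n,tag,nm,"%.2f"%np.median(e),e.round(1))
edges("side",0,(.54435,-.07777,-.007,0),.016,.0304)
edges("side",5,(.54135,-.12791,-.026,0),.016,.0304)
edges("top",0,(.54082,-.07718,0,0),.016,.0304)
E
python3 ref.py
```

```text
side 0 -y top 0.30 [0.4 0.5 0.3 0.1 0.2 0.3 0.3 0.3]
side 0 +y bot 0.23 [0.1 0.2 0.3 0.3 0.3 0.2 0.2 0.2]
side 0 +y top 0.67 [0.8 0.6 0.5 0.7 0.9 0.9 0.6 0.6]
side 0 +x top 0.45 [0.5 0.5 0.5 0.5 0.5 0.3 0.3 0.3]
side 0 -x top 0.51 [0.4 0.5 0.3 0.5 0.7 0.5 0.6 0.8]
side 0 -x bot 0.14 [ 0.1  0.   0.2  0.4  0.1  0.3  0.3 -0. ]
side 5 -y top 0.17 [0.1 0.1 0.3 0.3 0.1 0.2 0.  5.2]
side 5 +y bot 0.15 [0.3 0.1 0.2 0.2 0.3 0.1 0.  0.1]
side 5 +y top 0.57 [0.3 0.4 0.5 0.6 0.6 0.9 0.6 0.6]
side 5 +x top 0.23 [0.2 0.3 0.2 0.4 0.1 0.3 0.3 0.1]
side 5 -x top 0.55 [0.4 0.5 0.6 0.5 0.5 0.6 0.6 0.7]
side 5 -x bot 0.10 [ 0.   0.1 -0.   0.2  0.1  0.1  0.3  0. ]
top 0 -y top 0.18 [0.2 0.2 0.1 0.2 0.2 0.3 0.4 0.4]
top 0 +y bot 0.50 [0.5 0.4 0.5 0.5 0.5 0.6 0.5 0. ]
top 0 +y top 0.49 [0.5 0.5 0.5 0.5 0.6 0.6 0.5 0.1]
top 0 +x top 0.26 [0.4 0.3 0.4 0.3 0.2 0.3 0.2 0.2]
top 0 -x top 0.59 [0.6 0.6 0.5 0.6 0.6 0.5 0.5 0.7]
top 0 -x bot 0.23 [0.3 0.3 0.2 0.2 0.3 0.2 0.2 0.3]
```

```bash
python3 - <<'E'
import cv2,numpy as np
a=cv2.imread("pics/side10.png")[172:212,212:262]; b=cv2.imread("pics/side0.png")[180:230,250:300]; c=cv2.imread("pics/side5.png")[165:210,243:293]
def f(i):
    i=np.clip((i.astype(float)-60)*1.3,0,255).astype(np.uint8); return cv2.resize(i,None,fx=10,fy=10,interpolation=cv2.INTER_CUBIC)
A,Bm=f(a),f(c)
h=max(A.shape[0],Bm.shape[0]); A=cv2.copyMakeBorder(A,0,h-A.shape[0],0,0,0); Bm=cv2.copyMakeBorder(Bm,0,h-Bm.shape[0],0,0,0)
cv2.imwrite("pics/cmp10.png",cv2.resize(np.hstack([A,Bm]),None,fx=.79,fy=.79))
# tray edges residual side at shot 0 around plate nest
E
python3 - <<'E'
import sys; sys.path.insert(0,'.')
from vis import *
from tr import w
for n,tr in(("side",(.6715,.0191,-.0241)),("top",(.6675,.0187,-.0256))):
    I=gray(f"pics/{n}0.png"); cen=proj(n,[[*w(0,-.15,tr),.016]])[0]
    for nm,pts in(("cav +y",[(x,-.084,.016) for x in np.linspace(-.035,.03,8)]),("cav -y",[(x,-.216,.016) for x in np.linspace(-.035,.035,8)]),("cav +x",[(.04475,-.15+y,.016) for y in np.linspace(-.055,.05,8)]),("cav -x",[(-.04475,-.15+y,.016) for y in np.linspace(-.055,.05,8)])):
        q=proj(n,[[*w(x,y,tr),z] for x,y,z in pts]); N=normals(q[:1],q[-1:])[0]
        if (q.mean(0)-cen)@N<0:N=-N
        e,g,ok=edge_off(I,q,np.tile(N,(len(q),1)),3.5,1); print(n,nm,e.round(2))
E
```

```text
side cav +y [-0.01  0.08  0.2  -0.15 -0.05 -0.01  0.09  0.01]
side cav -y [-0.03  0.1  -0.22 -0.26  0.27  0.08  0.01 -0.31]
side cav +x [1.09 0.3  0.98 0.57 0.95 1.16 1.03 1.68]
side cav -x [1.61 1.16 1.05 0.71 1.23 1.08 0.79 0.5 ]
top cav +y [0.22 0.32 0.35 0.38 0.46 0.23 0.19 0.13]
top cav -y [0.15 2.73 0.05 2.71 2.66 2.56 2.52 2.47]
top cav +x [1.46 1.12 0.94 0.83 1.62 1.33 1.47 1.04]
top cav -x [1.31 1.44 1.05 1.27 1.41 1.6  1.21 1.13]
```

View pics/cmp10.png

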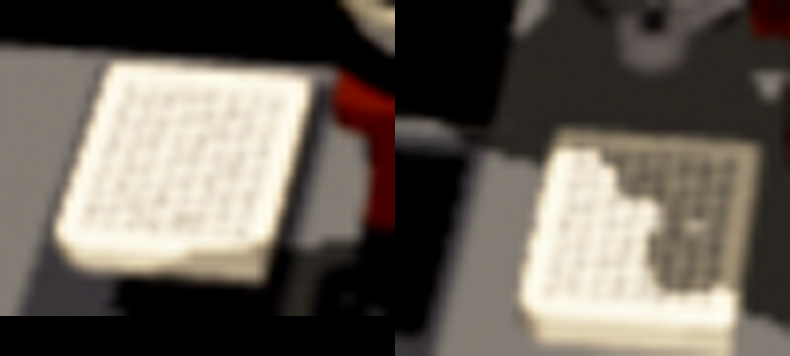

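```bash
python3 - <<'E'
import cv2,numpy as np
for t,cols,r0 in((0,range(258,292,4),205),(5,range(262,286,4),192),(10,range(222,250,4),190)):
    g=cv2.imread(f"pics/side{t}.png").astype(int)[:,:,1]
    print(t,"rows from",r0)
    for c in cols: print(c,g[r0:r0+24,c].tolist())
E
```

```text
0 rows from 205
258 [245, 248, 251, 252, 252, 252, 251, 251, 250, 232, 202, 194, 189, 171, 157, 156, 156, 155, 155, 156, 156, 156, 156, 156]
262 [243, 241, 238, 240, 244, 247, 241, 247, 251, 248, 233, 222, 219, 189, 161, 156, 156, 155, 156, 156, 155, 155, 156, 156]
266 [241, 234, 236, 228, 235, 235, 230, 236, 249, 250, 238, 223, 220, 198, 168, 156, 156, 156, 155, 155, 155, 156, 156, 156]
270 [235, 233, 238, 235, 243, 240, 238, 241, 250, 252, 242, 224, 221, 210, 178, 158, 156, 156, 156, 156, 156, 155, 155, 155]
274 [246, 244, 243, 239, 241, 237, 242, 238, 248, 252, 245, 228, 222, 219, 185, 159, 155, 156, 156, 156, 156, 156, 156, 156]
278 [222, 232, 235, 235, 234, 224, 233, 235, 244, 251, 248, 233, 223, 219, 189, 161, 156, 156, 155, 156, 156, 156, 156, 156]
282 [246, 247, 247, 249, 250, 252, 252, 252, 252, 252, 250, 236, 221, 218, 196, 168, 157, 156, 155, 156, 156, 156, 156, 156]
286 [162, 159, 159, 157, 155, 156, 156, 156, 156, 155, 156, 156, 156, 156, 156, 156, 155, 156, 156, 156, 155, 157, 156, 156]
290 [156, 156, 156, 156, 156, 155, 156, 156, 156, 156, 156, 155, 155, 156, 156, 156,
[... 956 characters left out ...]
7, 238, 245, 243, 243, 239, 236, 238, 230, 240, 241, 249, 252, 243, 226, 203, 148, 97, 84, 81, 74, 89, 99, 101]
230 [236, 243, 237, 230, 237, 233, 240, 238, 237, 235, 231, 245, 251, 248, 233, 218, 157, 82, 61, 59, 59, 59, 58, 60]
234 [233, 234, 233, 244, 241, 239, 245, 239, 237, 223, 223, 239, 250, 249, 225, 189, 145, 88, 63, 59, 59, 59, 59, 60]
238 [243, 243, 241, 243, 228, 226, 230, 235, 242, 240, 245, 245, 248, 228, 188, 184, 165, 112, 66, 59, 59, 59, 59, 59]
242 [237, 227, 228, 233, 237, 245, 240, 241, 242, 239, 239, 227, 236, 219, 185, 185, 182, 129, 70, 59, 60, 59, 59, 59]
246 [247, 248, 251, 251, 251, 251, 250, 248, 243, 235, 221, 195, 149, 110, 93, 80, 69, 62, 60, 61, 60, 61, 64, 65]
```

```bash
python3 tr.py -25 -150; python3 mv.py $(python3 tr.py -25 -150|tr -d '[]') .055 -91.44
```

```text
[ 0.6414 -0.1303]
t 10.65 pos [0.5346 0.127  0.1211] a -91.31 w 0.0879 F [-0.22 -0.71 -0.68] j [ 6.200e+00  2.450e+01  1.009e+02 -1.000e-01  5.410e+01  9.760e+01]
-> offset [0.2547, 0.0672, 0.1121] roll 0.13  rows>=5.7
```

Emit:
{"op": "drive_tool", "data": {"increments": [{"offset": [0.045, 0, 0.02], "roll": 0.1}, {"offset": [0.09, 0, 0.04], "roll": 0.1}, {"offset": [0.135, 0, 0.06], "roll": 0.1}, {"offset": [0.18, 0, 0.08], "roll": 0.1}, {"offset": [0.225, 0, 0.1], "roll": 0.1}, {"offset": [0.2547, 0.01, 0.112], "roll": 0.1}, {"offset": [0.2547, 0.04, 0.112], "roll": 0.1}, {"offset": [0.2547, 0.067, 0.112], "roll": 0.1}, {"offset": [0.2547, 0.0685, 0.112], "roll": 0.1}, {"offset": [0.2547, 0.07, 0.112], "roll": 0.1}, {"offset": [0.2547, 0.0715, 0.112], "roll": 0.1}, {"offset": [0.2547, 0.0715, 0.112], "roll": 0.1}]}}

```text
t: 11.85
eef_pos: [0.6422, -0.1306, 0.0521]
tool_rot: [[-0.025, 0.011, 1.0], [-1.0, -0.001, -0.025], [0.001, -1.0, 0.011]]
contact_force: [-0.0, 0.8, -0.2]
width: 0.0879
```

```bash
python3 mv.py $(python3 tr.py -25 -150|tr -d '[]') .0464 -91.44
```

```text
t 11.85 pos [ 0.6422 -0.1306  0.0521] a -91.41 w 0.0879 F [-0.01  0.84 -0.17] j [-17.6  36.5  89.6   0.2  53.2  73.7]
-> offset [-0.0003, 0.0057, -0.0009] roll 0.03  rows>=0.1
```

Emit:
{"op": "drive_tool", "data": {"increments": [{"offset": [0, 0.001, 0], "roll": 0}, {"offset": [0, 0.002, 0], "roll": 0}, {"offset": [0, 0.003, 0], "roll": 0}, {"offset": [0, 0.004, 0], "roll": 0}, {"offset": [0, 0.0046, 0], "roll": 0}, {"offset": [0, 0.0046, 0], "roll": 0}]}}

```text
t: 12.45
eef_pos: [0.6421, -0.1305, 0.0473]
tool_rot: [[-0.024, 0.011, 1.0], [-1.0, -0.001, -0.024], [0.001, -1.0, 0.011]]
contact_force: [0.7, -0.4, 0.5]
width: 0.0877
```

Emit:
{"op": "drive_tool", "data": {"increments": [{"offset": [0, -0.01, 0], "roll": 0}, {"offset": [0, -0.01, 0.025], "roll": 0}, {"offset": [0, -0.01, 0.05], "roll": 0}, {"offset": [0, -0.007, 0.05], "roll": 0}, {"offset": [0, -0.004, 0.05], "roll": 0}, {"offset": [0, -0.002, 0.05], "roll": 0}, {"offset": [0, 0.0, 0.05], "roll": 0}, {"offset": [0, 0.0005, 0.05], "roll": 0}, {"offset": [0, 0.0005, 0.05], "roll": 0}]}}

```text
t: 13.35
eef_pos: [0.6915, -0.1317, 0.0473]
tool_rot: [[-0.025, 0.01, 1.0], [-1.0, -0.001, -0.025], [0.001, -1.0, 0.01]]
contact_force: [0.1, -0.2, 0.3]
width: 0.088
```

```bash
python3 mv.py .536 .1268 .12 -91.44 .536 .1268 .046 -91.44
```

```text
t 13.35 pos [ 0.6915 -0.1317  0.0473] a -91.41 w 0.0880 F [ 0.06 -0.16  0.34] j [-16.5  39.9  82.7   0.1  56.8  74.9]
-> offset [-0.2546, -0.0746, -0.1611] roll 0.03  rows>=6.2
-> offset [-0.2546, -0.0006, -0.1618] roll 0.03  rows>=6.0
```

Emit:
{"op": "drive_tool", "data": {"increments": [{"offset": [0, -0.03, 0], "roll": 0}, {"offset": [-0.02, -0.065, -0.015], "roll": 0}, {"offset": [-0.06, -0.075, -0.04], "roll": 0}, {"offset": [-0.1, -0.075, -0.065], "roll": 0}, {"offset": [-0.14, -0.075, -0.09], "roll": 0}, {"offset": [-0.18, -0.075, -0.115], "roll": 0}, {"offset": [-0.22, -0.075, -0.14], "roll": 0}, {"offset": [-0.2546, -0.07, -0.161], "roll": 0}, {"offset": [-0.2546, -0.05, -0.162], "roll": 0}, {"offset": [-0.2546, -0.02, -0.162], "roll": 0}, {"offset": [-0.2546, -0.0005, -0.162], "roll": 0}, {"offset": [-0.2546, 0.0, -0.162], "roll": 0}]}}

```text
t: 14.55
eef_pos: [0.5338, 0.1267, 0.0435]
tool_rot: [[-0.024, 0.006, 1.0], [-1.0, -0.001, -0.024], [0.001, -1.0, 0.006]]
contact_force: [-0.6, -0.6, 0.3]
width: 0.0879
```

```bash
python3 shot.py 11 side;  python3 mv.py .536 .1268 .0455 -91.44; python3 crop.py pics/side11.png pics/side11a.png 200 170 300 270 7; python3 hfit.py 10 >/dev/null
```

```text
t 14.60 pos [0.5348 0.1267 0.0446] a -91.40 w 0.0880 F [-0.43  0.19 -0.34] j [  6.2  31.1 103.9  -0.2  44.6  97.7]
-> offset [-0.0001, -0.0008, 0.0012] roll 0.04  rows>=0.0
```

View pics/side11a.png

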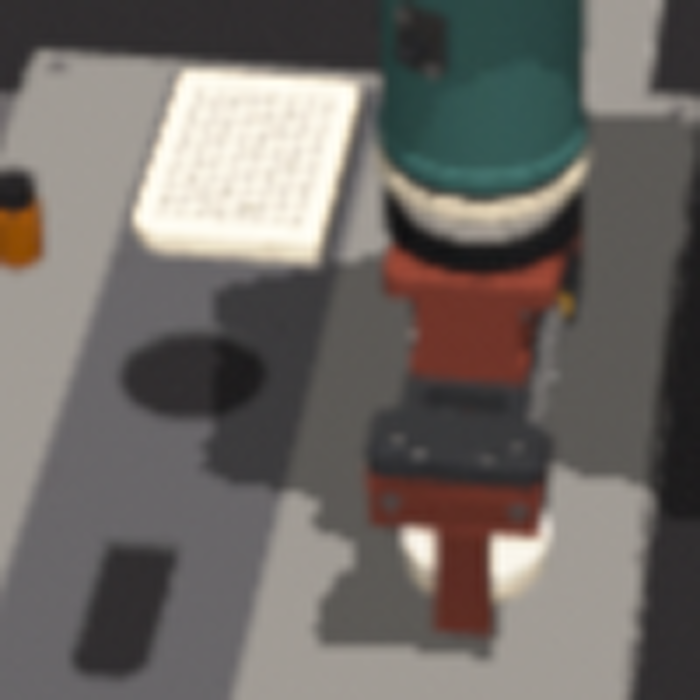

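```bash
python3 - <<'E'
from vis import *
print("finger mid at z.03", proj("side",[[.5338,.1267+.044,.03],[.5338,.1267+.052,.03]]), "dish", proj("side",[[.5338,.1267,.03],[.536,.1268,.03],[.536+.03,.1268,.031],[.536-.03,.1268,.031]]))
I=gray("pics/side11.png"); 
for r in(250,252,254,256): print(r,[int(v) for v in I[r,254:284]])
E
```

```text
finger mid at z.03 [[267.05307153 256.06596418]
 [266.7727643  258.04399821]] dish [[268.54988316 245.50232552]
 [267.78122523 245.4773511 ]
 [257.3514512  244.55862441]
 [278.23199629 245.87833117]]
250 [89, 90, 93, 107, 139, 178, 201, 182, 127, 77, 59, 56, 56, 56, 64, 107, 186, 232, 242, 240, 234, 223, 202, 177, 161, 156, 156, 156, 156, 156]
252 [89, 89, 90, 94, 110, 133, 149, 136, 100, 68, 57, 56, 56, 57, 62, 97, 167, 213, 221, 213, 200, 187, 173, 162, 157, 156, 156, 156, 156, 156]
254 [89, 89, 89, 89, 92, 100, 109, 103, 82, 63, 57, 56, 56, 56, 60, 85, 138, 178, 187, 182, 173, 165, 160, 157, 156, 156, 156, 156, 156, 156]
256 [89, 89, 89, 89, 89, 89, 88, 81, 69, 60, 57, 57, 57, 56, 58, 69, 100, 133, 152, 157, 157, 156, 156, 156, 156, 156, 155, 155, 156, 156]
```

```bash
python3 shot.py 12 side; python3 shot.py 12 side; python3 mv.py .536 .1268 .0455 -91.44; python3 - <<'E'
from vis import *
from bench import state
p=state()["eef_pos"]
print(proj("side",[[p[0],p[1]+.044,.03],[p[0],p[1]+.052,.03]]))
I=gray("pics/side12.png"); 
for r in(250,252,254,256): print(r,[int(v) for v in I[r,254:284]])
E
```

```text
t 14.70 pos [0.5364 0.1268 0.0461] a -91.42 w 0.0878 F [-0.49 -0.31  0.75] j [  6.2  31.  103.8  -0.2  44.6  97.7]
-> offset [-0.0, 0.0006, -0.0004] roll 0.02  rows>=0.0
[[266.12510743 256.0265775 ]
 [265.84056152 258.0043525 ]]
250 [89, 89, 92, 106, 137, 170, 172, 133, 83, 60, 56, 56, 57, 62, 94, 162, 218, 240, 243, 240, 234, 223, 202, 177, 161, 156, 156, 156, 156, 156]
252 [89, 89, 90, 95, 109, 128, 129, 104, 72, 58, 56, 56, 56, 61, 88, 149, 201, 222, 223, 213, 200, 187, 173, 162, 157, 156, 156, 156, 156, 156]
254 [89, 89, 89, 90, 92, 97, 98, 85, 66, 57, 56, 56, 56, 59, 77, 122, 167, 191, 194, 184, 173, 165, 160, 157, 156, 156, 156, 156, 156, 156]
256 [89, 89, 89, 89, 89, 88, 83, 72, 62, 58, 57, 57, 57, 58, 67, 93, 129, 154, 161, 159, 157, 156, 156, 156, 156, 156, 156, 156, 156, 156]
```

Emit:
{"op": "drive_tool", "data": {"increments": [{"offset": [0, 0.0004, 0], "roll": 0}, {"offset": [0, 0.0004, 0], "roll": 0}, {"offset": [0, 0.0004, 0], "roll": 0}, {"offset": [0, 0.0004, 0], "roll": 0}, {"offset": [0, 0.0004, 0], "roll": 0}, {"offset": [0, 0.0004, 0], "roll": 0}], "hand": 0.6}}

```text
t: 15.3
eef_pos: [0.5367, 0.1267, 0.0462]
tool_rot: [[-0.025, 0.012, 1.0], [-1.0, -0.001, -0.025], [0.001, -1.0, 0.012]]
contact_force: [-0.3, 0.2, 5.4]
width: 0.0592
```

```bash
python3 shot.py 13 side; python3 mv.py
```

```text
t 15.35 pos [0.5367 0.1267 0.0462] a -91.42 w 0.0588 F [-0.95  0.46  5.08] j [  6.2  30.9 103.8  -0.2  44.5  97.7]
```

Emit:
{"op": "drive_tool", "data": {"increments": [{"offset": [0, -0.003, 0], "roll": 0}, {"offset": [0, -0.008, 0], "roll": 0}, {"offset": [0, -0.014, 0], "roll": 0}, {"offset": [0, -0.02, 0], "roll": 0}, {"offset": [0, -0.025, 0], "roll": 0}, {"offset": [0, -0.025, 0], "roll": 0}, {"offset": [0, -0.025, 0], "roll": 0}]}}

```text
t: 16.05
eef_pos: [0.5365, 0.1268, 0.0714]
tool_rot: [[-0.025, 0.012, 1.0], [-1.0, -0.001, -0.025], [0.001, -1.0, 0.013]]
contact_force: [-0.3, 0.3, 0.0]
width: 0.0595
```

```bash
python3 shot.py 14 side top; python3 mv.py .6705 .0191 .071 -91.44;  python3 crop.py pics/side14.png pics/side14a.png 220 190 310 270 8; python3 crop.py pics/top14.png pics/top14a.png 200 170 320 270 6
```

```text
t 16.15 pos [0.5363 0.1267 0.0711] a -91.42 w 0.0590 F [ 1.26 -0.36  0.31] j [  6.2  28.7 103.   -0.2  47.7  97.7]
-> offset [0.1043, 0.0018, 0.1369] roll 0.02  rows>=3.4
```

View pics/side14a.png

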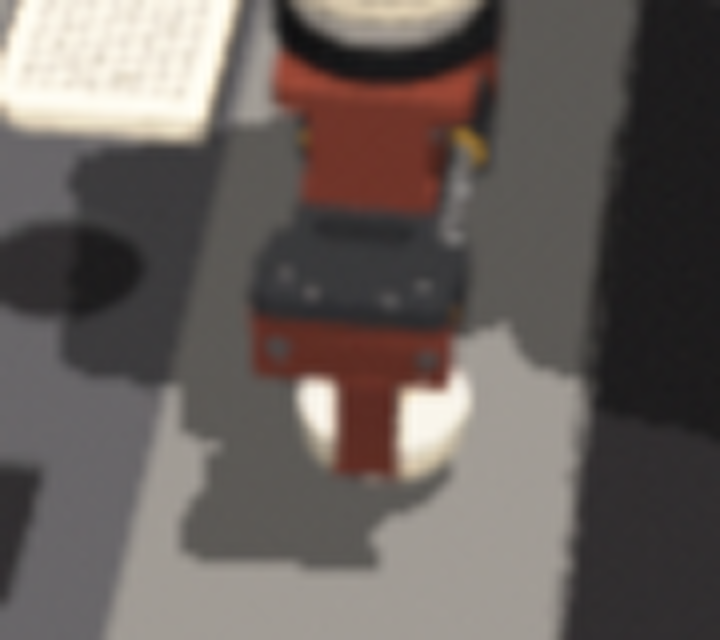

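View pics/top14a.png

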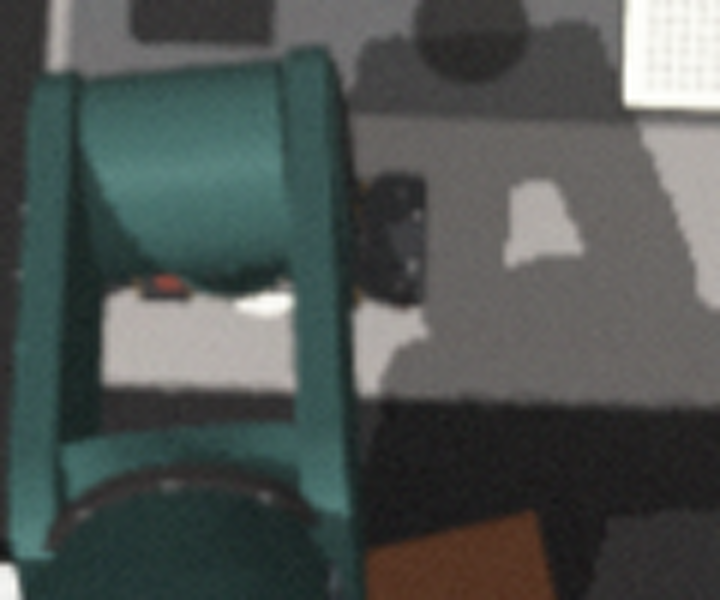

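Emit:
{"op": "drive_tool", "data": {"increments": [{"offset": [0.012, 0.0, 0.015], "roll": 0}, {"offset": [0.032, 0.0, 0.042], "roll": 0}, {"offset": [0.055, 0.001, 0.072], "roll": 0}, {"offset": [0.078, 0.001, 0.102], "roll": 0}, {"offset": [0.096, 0.002, 0.126], "roll": 0}, {"offset": [0.1043, 0.003, 0.1367], "roll": 0}, {"offset": [0.1043, 0.012, 0.1367], "roll": 0}, {"offset": [0.1043, 0.02, 0.1367], "roll": 0}, {"offset": [0.1043, 0.022, 0.1367], "roll": 0}, {"offset": [0.1043, 0.022, 0.1367], "roll": 0}, {"offset": [0.1043, 0.022, 0.1367], "roll": 0}]}}

```text
t: 17.25
eef_pos: [0.6698, 0.0199, 0.0507]
tool_rot: [[-0.024, 0.011, 1.0], [-1.0, -0.001, -0.024], [0.001, -1.0, 0.011]]
contact_force: [-0.6, 0.3, 0.7]
width: 0.0589
```

```bash
python3 shot.py 15 side top; python3 mv.py .6703 .0190 .0412 -91.44;  python3 crop.py pics/side15.png pics/side15a.png 190 170 280 250 8; python3 crop.py pics/top15.png pics/top15a.png 220 130 320 210 7
```

```text
t 17.35 pos [0.6705 0.0196 0.0511] a -91.37 w 0.0592 F [-0.32 -0.08 -0.69] j [-4.2 37.5 87.5 -0.  54.3 87.2]
-> offset [0.0006, 0.0099, -0.0003] roll 0.07  rows>=0.2
```

View pics/side15a.png

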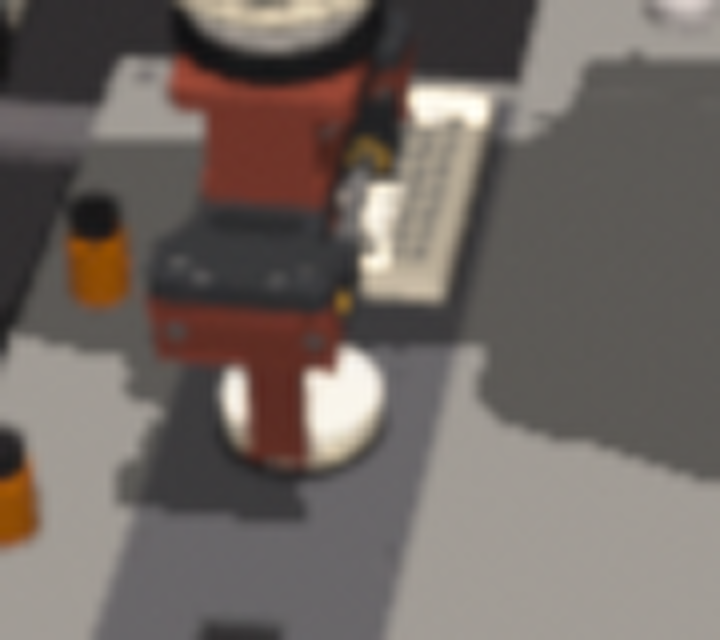

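View pics/top15a.png

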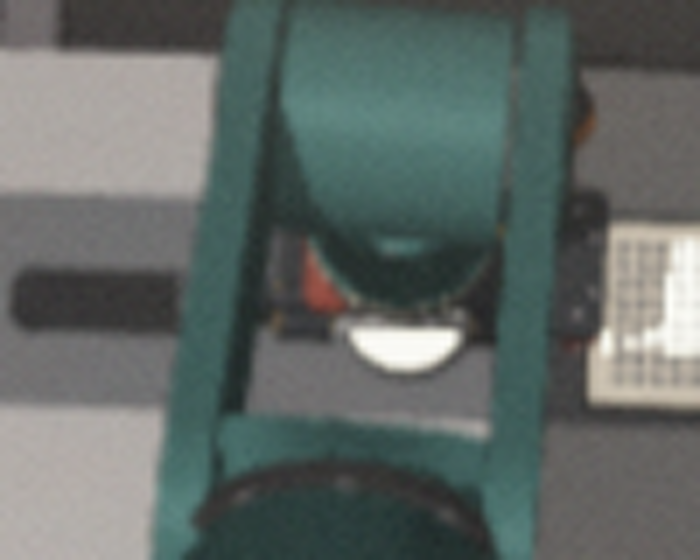

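```bash
python3 - <<'E'
from vis import *
from tr import w
z=.0209
for n,tr in(("side",(.6715,.0191,-.0241)),("top",(.6675,.0187,-.0256))):
    I={n:gray(f"pics/{n}15.png")}
    p,(r,l)=fit(I,[*w(0,0,tr),0,z],prismpts=DISH,free=(0,1),R=2.5,R2=1.5,iters=20,minG=25)
    d=p[:2]-np.array(tr[:2]); print(n,"dish vs nest mm",(d*1e3).round(2))
    s=9; c=proj(n,[[*w(0,0,tr),z]])[0].astype(int); x0,y0=c-22
    im=cv2.resize(cv2.imread(f"pics/{n}15.png")[y0:y0+44,x0:x0+44],None,fx=s,fy=s,interpolation=cv2.INTER_CUBIC)
    for q,col in((p,(0,0,255)),([*w(0,0,tr),0,z],(0,255,0))):
        hh=cv2.convexHull(proj(n,pose_pts(q,DISH)).astype(np.float32)).reshape(-1,2); cv2.polylines(im,[np.int32((hh-[x0,y0])*s+s/2)],True,col,1)
    q=proj(n,[[*w(x,y,tr),.016] for x,y in CD]);cv2.polylines(im,[np.int32((q-[x0,y0])*s+s/2)],True,(255,120,0),1)
    cv2.imwrite(f"pics/d15{n}.png",im)
cv2.imwrite("pics/d15.png",np.hstack([cv2.imread("pics/d15side.png"),cv2.imread("pics/d15top.png")]))
E
```

```text
fit [0.67036 0.01956 0.      0.0209 ] n 88 rms px 0.26 med|r| 0.21
side dish vs nest mm [-1.14  0.46]
fit [0.66854 0.02034 0.      0.0209 ] n 56 rms px 0.10 med|r| 0.07
top dish vs nest mm [1.04 1.64]
```

View pics/d15.png

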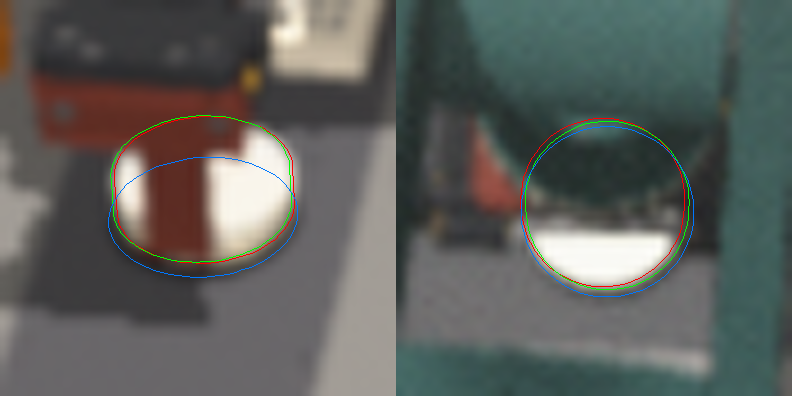

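```bash
python3 mv.py .6709 .0191 .0405 -91.44
```

```text
t 17.35 pos [0.6705 0.0196 0.0511] a -91.37 w 0.0592 F [-0.32 -0.08 -0.69] j [-4.2 37.5 87.5 -0.  54.3 87.2]
-> offset [0.0005, 0.0106, 0.0003] roll 0.07  rows>=0.2
```

Emit:
{"op": "drive_tool", "data": {"increments": [{"offset": [0.0005, 0.0, 0.0003], "roll": 0}, {"offset": [0.0005, 0.002, 0.0003], "roll": 0}, {"offset": [0.0005, 0.004, 0.0003], "roll": 0}, {"offset": [0.0005, 0.0055, 0.0003], "roll": 0}, {"offset": [0.0005, 0.007, 0.0003], "roll": 0}, {"offset": [0.0005, 0.008, 0.0003], "roll": 0}, {"offset": [0.0005, 0.008, 0.0003], "roll": 0}]}}

```text
t: 18.05
eef_pos: [0.6707, 0.0191, 0.0429]
tool_rot: [[-0.024, 0.012, 1.0], [-1.0, -0.001, -0.024], [0.001, -1.0, 0.012]]
contact_force: [-0.7, -1.1, -0.1]
width: 0.0591
```

```bash
python3 mv.py .6709 .0191 .0405 -91.44
```

```text
t 18.05 pos [0.6707 0.0191 0.0429] a -91.38 w 0.0591 F [-0.74 -1.11 -0.1 ] j [-4.3 38.1 87.7  0.  53.5 87.1]
-> offset [-0.0, 0.0024, 0.0002] roll 0.06  rows>=0.0
```

Emit:
{"op": "drive_tool", "data": {"increments": [{"offset": [0, 0.001, 0], "roll": 0}, {"offset": [0, 0.002, 0], "roll": 0}, {"offset": [0, 0.0026, 0], "roll": 0}, {"offset": [0, 0.0028, 0], "roll": 0}, {"offset": [0, 0.0028, 0], "roll": 0}]}}

```text
t: 18.55
eef_pos: [0.6707, 0.0191, 0.0403]
tool_rot: [[-0.024, 0.012, 1.0], [-1.0, -0.001, -0.024], [0.001, -1.0, 0.012]]
contact_force: [-0.8, -0.6, 1.8]
width: 0.0591
```

```bash
python3 mv.py .6709 .0191 .0405 -91.44; python3 mv.py .4665 .385 .0405 -91.44|tail -1
```

```text
t 18.55 pos [0.6707 0.0191 0.0403] a -91.38 w 0.0591 F [-0.79 -0.57  1.79] j [-4.3 38.3 87.8 -0.  53.2 87.1]
-> offset [-0.0001, -0.0002, 0.0002] roll 0.06  rows>=0.0
-> offset [-0.3609, -0.0029, -0.2129] roll 0.06  rows>=8.4
```

Emit:
{"op": "drive_tool", "data": {"increments": [{"offset": [0, 0, 0], "roll": 0}, {"offset": [0, 0, 0], "roll": 0}, {"offset": [0, 0, 0], "roll": 0}, {"offset": [0, -0.015, 0], "roll": 0}, {"offset": [0, -0.05, 0], "roll": 0}, {"offset": [-0.02, -0.08, -0.01], "roll": -8}, {"offset": [-0.06, -0.08, -0.035], "roll": -16}, {"offset": [-0.1, -0.08, -0.06], "roll": -24}, {"offset": [-0.14, -0.08, -0.085], "roll": -32}, {"offset": [-0.18, -0.08, -0.11], "roll": -37.5}, {"offset": [-0.22, -0.08, -0.13], "roll": -37.5}, {"offset": [-0.26, -0.08, -0.155], "roll": -37.5}], "hand": 1}}

```text
t: 19.75
eef_pos: [0.521, 0.2845, 0.1197]
tool_rot: [[0.589, 0.014, 0.808], [-0.808, -0.0, 0.589], [0.008, -1.0, 0.011]]
contact_force: [0.2, 0.1, 0.6]
width: 0.0876
```

```bash
python3 shot.py 16 side top; python3 mv.py .4665 .385 .09 -54;  python3 crop.py pics/side16.png pics/side16a.png 180 170 280 250 7; python3 crop.py pics/top16.png pics/top16a.png 220 130 350 220 6
```

```text
t 19.85 pos [0.518  0.2872 0.1194] a -53.61 w 0.0877 F [-0.27 -1.02 -0.23] j [22.4 27.5 95.5 -0.2 56.4 76.2]
-> offset [-0.1095, 0.0289, 0.0163] roll 0.39  rows>=2.3
```

View pics/side16a.png

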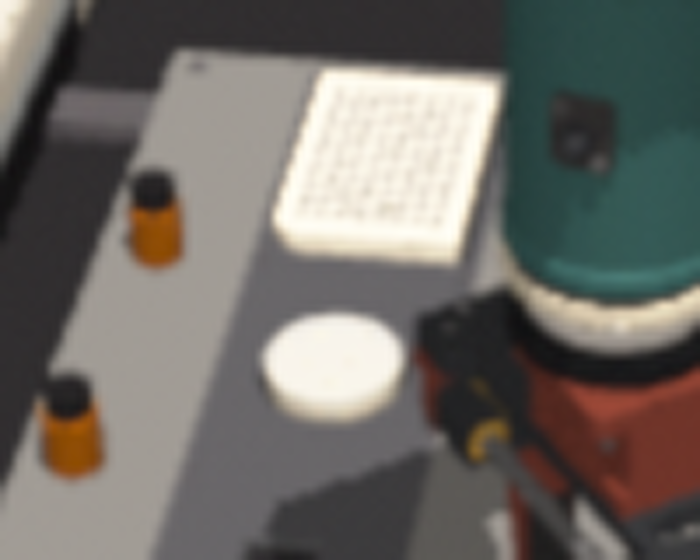

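View pics/top16a.png

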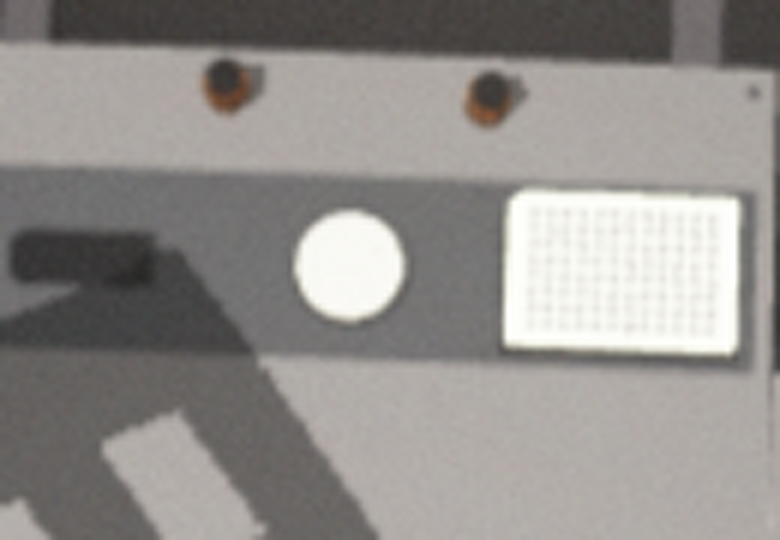

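```bash
python3 mv.py .466 .385 .06 -54 .466 .385 .030 -54
```

```text
t 19.85 pos [0.518  0.2872 0.1194] a -53.61 w 0.0877 F [-0.27 -1.02 -0.23] j [22.4 27.5 95.5 -0.2 56.4 76.2]
-> offset [-0.11, 0.0589, 0.0157] roll 0.39  rows>=2.5
-> offset [-0.1101, 0.0889, 0.0154] roll 0.39  rows>=2.8
```

Emit:
{"op": "drive_tool", "data": {"increments": [{"offset": [-0.04, 0.0, 0.006], "roll": 0.39}, {"offset": [-0.08, 0.01, 0.012], "roll": 0.39}, {"offset": [-0.11, 0.03, 0.0155], "roll": 0.39}, {"offset": [-0.11, 0.045, 0.0155], "roll": 0.39}, {"offset": [-0.11, 0.049, 0.0155], "roll": 0.39}, {"offset": [-0.11, 0.049, 0.0155], "roll": 0.39}, {"offset": [-0.11, 0.049, 0.0155], "roll": 0.39}], "hand": 0.6}}

```text
t: 20.55
eef_pos: [0.4669, 0.3845, 0.0708]
tool_rot: [[0.587, 0.012, 0.81], [-0.81, 0.001, 0.587], [0.006, -1.0, 0.011]]
contact_force: [0.4, -0.3, 0.4]
width: 0.0527
```

```bash
python3 shot.py 17 side top; python3 mv.py .466 .385 .030 -54;  python3 crop.py pics/side17.png pics/side17a.png 240 270 350 370 7; python3 crop.py pics/top17.png pics/top17a.png 120 170 220 270 6
```

```text
t 20.65 pos [0.4669 0.3846 0.0709] a -54.07 w 0.0529 F [ 0.17  0.23 -1.39] j [33.1 32.  95.9 -0.4 51.5 87.4]
-> offset [-0.0011, 0.0409, -0.0009] roll -0.07  rows>=0.8
```

View pics/side17a.png

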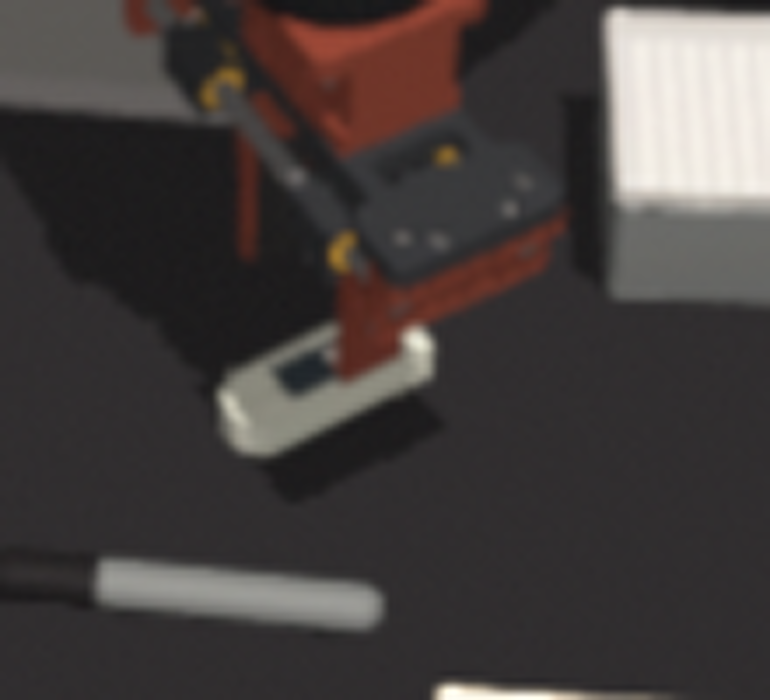

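View pics/top17a.png

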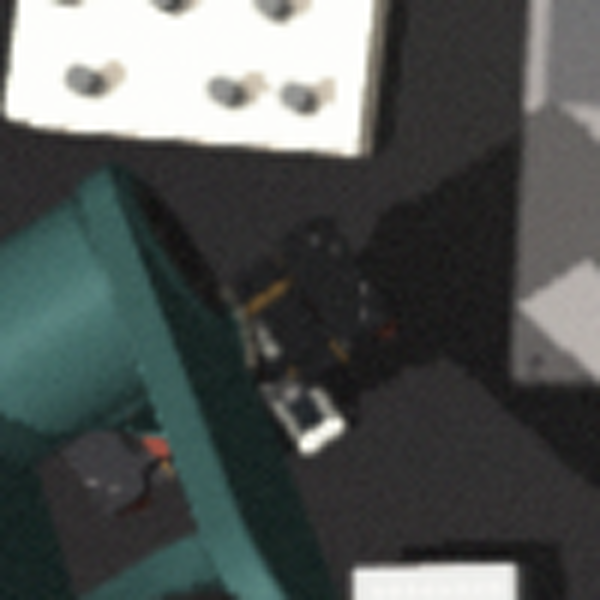

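Emit:
{"op": "drive_tool", "data": {"increments": [{"offset": [-0.001, 0.01, -0.001], "roll": 0}, {"offset": [-0.001, 0.02, -0.001], "roll": 0}, {"offset": [-0.001, 0.03, -0.001], "roll": 0}, {"offset": [-0.001, 0.037, -0.001], "roll": 0}, {"offset": [-0.001, 0.0405, -0.001], "roll": 0}, {"offset": [-0.001, 0.0405, -0.001], "roll": 0}, {"offset": [-0.001, 0.0405, -0.001], "roll": 0}]}}

```text
t: 21.35
eef_pos: [0.466, 0.385, 0.0303]
tool_rot: [[0.587, 0.012, 0.81], [-0.81, 0.002, 0.587], [0.006, -1.0, 0.011]]
contact_force: [-0.9, 0.7, -0.2]
width: 0.0525
```

```bash
python3 shot.py 18 side; python3 mv.py .466 .385 .030 -54;  python3 crop.py pics/side18.png pics/side18a.png 240 270 350 370 7; python3 - <<'E'
from vis import *
I={"side":gray("pics/side18.png")}
fit(I,[.4668,.3838,-.933,0],prismpts=BAR,R=3,iters=16)
E
```

```text
t 21.40 pos [0.4662 0.3851 0.0306] a -54.06 w 0.0523 F [ 0.24 -0.01  0.14] j [33.2 35.3 97.2 -0.4 46.8 87.6]
-> offset [-0.0001, 0.0006, -0.0002] roll -0.06  rows>=0.0
fit [ 0.46802  0.38378 -0.91591  0.     ] n 46 rms px 0.28 med|r| 0.22
```

View pics/side18a.png

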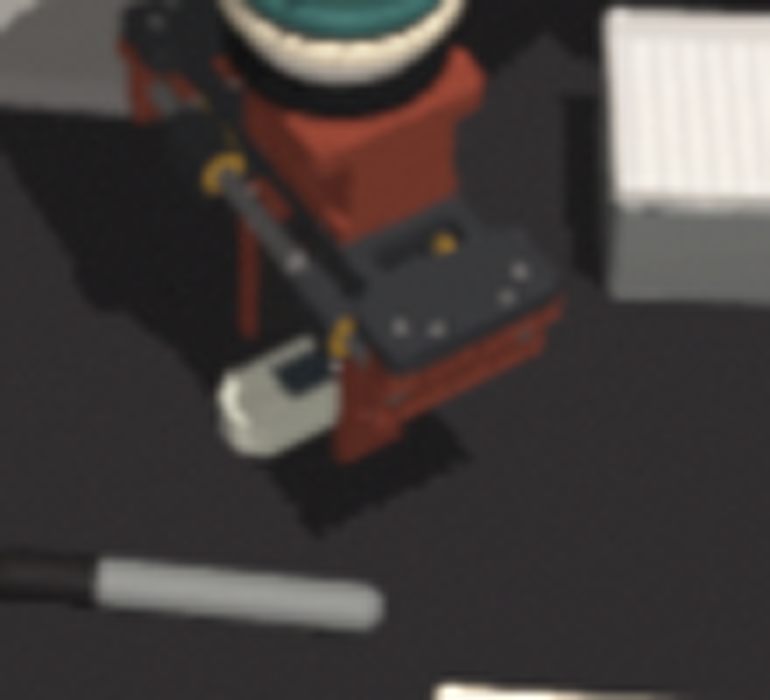

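Fingers straddle the bar (near finger at crop 365,450, bar behind at 285,400). Close.

Emit:
{"op": "drive_tool", "data": {"increments": [{"offset": [0, 0.0004, 0], "roll": 0}, {"offset": [0, 0.0004, 0], "roll": 0}, {"offset": [0, 0.0004, 0], "roll": 0}, {"offset": [0, 0.0004, 0], "roll": 0}, {"offset": [0, 0.0004, 0], "roll": 0}, {"offset": [0, 0.0004, 0], "roll": 0}], "hand": 0.2}}

```text
t: 22.0
eef_pos: [0.4663, 0.3851, 0.0304]
tool_rot: [[0.587, 0.013, 0.81], [-0.81, 0.002, 0.587], [0.006, -1.0, 0.012]]
contact_force: [-0.7, -1.0, 1.6]
width: 0.0257
```

```bash
python3 tr.py 0 150; python3 mv.py .6664 .1689 .10 -1.44
```

```text
[0.674 0.169]
t 22.00 pos [0.4663 0.3851 0.0304] a -54.06 w 0.0257 F [-0.71 -1.01  1.64] j [33.2 35.3 97.2 -0.4 46.8 87.5]
-> offset [0.2929, -0.0674, 0.0359] roll -52.62  rows>=6.1
```

```bash
python3 mv.py .6736 .169 .10 -1.44 .6736 .169 .0565 -1.44
```

```text
t 22.00 pos [0.4663 0.3851 0.0304] a -54.06 w 0.0257 F [-0.71 -1.01  1.64] j [33.2 35.3 97.2 -0.4 46.8 87.5]
-> offset [0.2971, -0.0674, 0.0418] roll -52.62  rows>=6.1
-> offset [0.2968, -0.0239, 0.0413] roll -52.62  rows>=6.1
```

Emit:
{"op": "drive_tool", "data": {"increments": [{"offset": [0, -0.02, 0], "roll": 0}, {"offset": [0.0, -0.05, 0], "roll": 0}, {"offset": [0.02, -0.07, 0.003], "roll": -6}, {"offset": [0.055, -0.07, 0.008], "roll": -12}, {"offset": [0.095, -0.07, 0.013], "roll": -20}, {"offset": [0.135, -0.07, 0.019], "roll": -28}, {"offset": [0.175, -0.07, 0.024], "roll": -36}, {"offset": [0.215, -0.07, 0.03], "roll": -44}, {"offset": [0.25, -0.068, 0.035], "roll": -50}, {"offset": [0.28, -0.066, 0.04], "roll": -52.6}, {"offset": [0.2971, -0.05, 0.0418], "roll": -52.6}, {"offset": [0.2971, -0.03, 0.0415], "roll": -52.6}]}}

```text
t: 23.2
eef_pos: [0.6763, 0.167, 0.0622]
tool_rot: [[0.999, 0.016, 0.029], [-0.029, 0.002, 1.0], [0.016, -1.0, 0.002]]
contact_force: [0.3, 0.3, -1.7]
width: 0.0259
```

```bash
python3 mv.py .6736 .169 .0525 -1.44
```

```text
t 23.20 pos [0.6763 0.167  0.0622] a -1.68 w 0.0259 F [ 0.34  0.32 -1.67] j [ 8.2 38.3 83.6 -0.  57.1  9.9]
-> offset [-0.0029, 0.0097, 0.0019] roll -0.24  rows>=0.2
```

Emit:
{"op": "drive_tool", "data": {"increments": [{"offset": [-0.0029, 0.005, 0.0019], "roll": -0.24}, {"offset": [-0.0029, 0.01, 0.0019], "roll": -0.24}, {"offset": [-0.0029, 0.0112, 0.0019], "roll": -0.24}, {"offset": [-0.0029, 0.0112, 0.0019], "roll": -0.24}, {"offset": [-0.0029, 0.0112, 0.0019], "roll": -0.24}]}}

```text
t: 23.7
eef_pos: [0.674, 0.1696, 0.0518]
tool_rot: [[1.0, 0.017, 0.025], [-0.025, 0.002, 1.0], [0.017, -1.0, 0.003]]
contact_force: [-0.3, 0.6, -1.3]
width: 0.0263
```

```bash
python3 shot.py 19 side top; python3 mv.py .6736 .169 .0505 -1.44; cat > barfit.py <<'E'
from vis import *
from tr import w
import sys
tag=sys.argv[1]; z=float(sys.argv[2])
for n,tr in(("side",(.6715,.0191,-.0241)),("top",(.6675,.0187,-.0256))):
    I={n:gray(f"pics/{n}{tag}.png")}
    c0=w(0,.15,tr)
    p,(r,l)=fit(I,[*c0,tr[2],z],prismpts=BAR,free=(0,1),R=3,R2=1.5,iters=20,minG=15)
    d=p[:2]-np.array(c0); print(n,"bar vs nest mm",(d*1e3).round(2))
    s=9; c=proj(n,[[*c0,z]])[0].astype(int); x0,y0=c-22
    im=cv2.resize(cv2.imread(f"pics/{n}{tag}.png")[y0:y0+44,x0:x0+44],None,fx=s,fy=s,interpolation=cv2.INTER_CUBIC)
    for q,col in((p,(0,0,255)),([*c0,tr[2],z],(0,255,0))):
        hh=cv2.convexHull(proj(n,pose_pts(q,BAR)).astype(np.float32)).reshape(-1,2); cv2.polylines(im,[np.int32((hh-[x0,y0])*s+s/2)],True,col,1)
    q=proj(n,[[*w(x,y+.15,tr),.016] for x,y in CB]);cv2.polylines(im,[np.int32((q-[x0,y0])*s+s/2)],True,(255,120,0),1)
    cv2.imwrite(f"pics/b{tag}{n}.png",im)
cv2.imwrite(f"pics/b{tag}.png",np.hstack([cv2.imread(f"pics/b{tag}side.png"),cv2.imread(f"pics/b{tag}top.png")]))
E
python3 barfit.py 19 .0201
```

```text
t 23.80 pos [0.6741 0.1694 0.0518] a -1.42 w 0.0256 F [-0.44  0.24 -1.77] j [ 8.4 38.9 84.3 -0.  55.8  9.9]
-> offset [-0.0005, 0.0013, -0.0004] roll 0.02  rows>=0.0
fit [ 0.67764  0.1668  -0.0241   0.0201 ] n 43 rms px 0.28 med|r| 0.26
side bar vs nest mm [ 2.52 -2.26]
fit [ 4.64461  0.07407 -0.0256   0.0201 ] n 0 rms px nan med|r| nan
top bar vs nest mm [3973.27  -94.58]vis.py:93: RuntimeWarning: invalid value encountered in scalar divide
  if rep: print("fit",np.round(p,5),"n",len(r),"rms px %.2f med|r| %.2f"%(np.sqrt((r**2*w).sum()/w.sum()),np.median(abs(r))))
  return _methods._mean(a, axis=axis, dtype=dtype,
  ret = ret.dtype.type(ret / rcount)
```

View pics/b19.png

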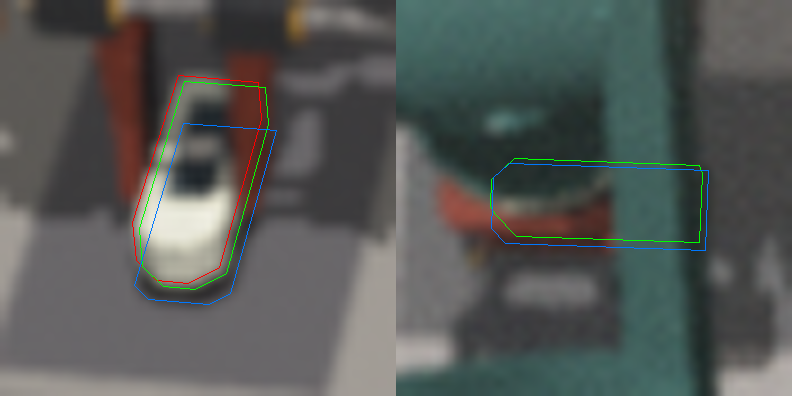

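```bash
cat > barprof.py <<'E'
from vis import *
from tr import w
import sys
tag=sys.argv[1]; z=float(sys.argv[2])
n,tr="side",(.6715,.0191,-.0241)
I=gray(f"pics/side{tag}.png"); im=cv2.imread(f"pics/side{tag}.png",0)
def res(nm,pts,R=3,sg=-1):
    q=proj(n,[[*w(x,.15+y,tr),zz] for x,y,zz in pts]); N=normals(q[:1],q[-1:])[0]; cen=proj(n,[[*w(0,.15,tr),z+.008]])[0]
    if (q.mean(0)-cen)@N<0:N=-N
    e,g,ok=edge_off(I,q,np.tile(N,(len(q),1)),R,sg); print(nm,e.round(2),g.round(0))
ys=np.linspace(-.01,.028,9)
res("+x top",[(.013,y,z+.016) for y in ys]); res("-x bot",[(-.013,y,z) for y in ys]); res("-x top",[(-.013,y,z+.016) for y in ys])
xs=np.linspace(-.005,.005,5); res("+y bot",[(x,.038,z) for x in xs]); res("+y top",[(x,.038,z+.016) for x in xs]); res("-y top",[(x,-.038,z+.016) for x in np.linspace(-.01,.01,5)])
c=proj(n,[[*w(0,.15+.02,tr),z+.012]])[0].astype(int); print(c)
for r in range(c[1]-8,c[1]+12,2): print(r,im[r,c[0]-10:c[0]+12].tolist())
E
python3 barprof.py 19 .0214; python3 - <<'E'
import sys; sys.path.insert(0,'.')
from vis import *
# reference: bar on the bench in shot 0, edges about its fit
p=(.46682,.38382,-.93328,0); n="side"; I=gray("pics/side0.png")
cen=proj(n,pose_pts(p,[[0,0,.008]]))[0]
for nm,pts in(("+x top",[(.013,y,.016) for y in np.linspace(-.01,.028,7)]),("-x bot",[(-.013,y,0) for y in np.linspace(-.01,.028,7)]),("-x top",[(-.013,y,.016) for y in np.linspace(-.01,.028,7)]),("+x bot",[(.013,y,.0) for y in np.linspace(-.01,.028,7)])):
    q=proj(n,pose_pts(p,pts)); N=normals(q[:1],q[-1:])[0]
    if (q.mean(0)-cen)@N<0:N=-N
    e,g,ok=edge_off(I,q,np.tile(N,(len(q),1)),3,-1); print(nm,e.round(2))
E
```

```text
+x top [0.72 0.65 0.58 0.66 0.75 0.76 0.6  0.67 0.5 ] [39. 48. 44. 42. 54. 62. 62. 64. 63.]
-x bot [-1.55 -1.4  -1.19 -1.3  -1.13 -1.5  -1.27 -0.71 -0.65] [19. 31. 49. 60. 62. 57. 46. 38. 40.]
-x top [-50.68  -2.76  -0.7   -0.38   0.09   0.23   0.2    0.34   0.39] [ 5. 13.  8. 15. 25. 45. 58. 62. 59.]
+y bot [-0.19 -0.06  0.02  0.09  0.03] [46. 48. 47. 47. 43.]
+y top [-0.11  0.09  0.1   0.13  0.07] [21. 23. 25. 26. 29.]
-y top [ 1.28 -1.72  0.35  0.47  0.43] [ 4.  5. 14. 24. 26.]
[215 256]
248 [59, 60, 62, 66, 67, 53, 38, 67, 117, 115, 93, 91, 92, 88, 68, 47, 53, 57, 51, 47, 54, 64]
250 [60, 59, 61, 66, 68, 58, 58, 126, 162, 126, 81, 81, 82, 75, 74, 67, 58, 58, 51, 47, 59, 87]
252 [60, 59, 61, 66, 67, 73, 131, 177, 147, 82, 49, 39, 39, 50, 99, 96, 68, 57, 51, 51, 69, 80]
254 [59, 59, 60, 64, 69, 109, 194, 211, 168, 123, 106, 102, 99, 141, 181, 151, 88, 61, 56, 72, 84, 84]
256 [78, 84, 71, 61, 81, 162, 218, 229, 230, 229, 228, 228, 231, 232, 219, 162, 90, 58, 60, 63, 66, 65]
258 [103, 102, 93, 89, 111, 179, 220, 229, 230, 229, 229, 230, 230, 222, 178, 116, 67, 49, 74, 94, 101, 101]
260 [104, 103, 104, 103, 105, 125, 154, 185, 196, 196, 205, 198, 182, 167, 143, 98, 58, 82, 99, 103, 104, 103]
262 [103, 103, 103, 102, 94, 99, 121, 152, 168, 171, 172, 171, 167, 162, 129, 80, 74, 94, 103, 102, 102, 103]
264 [103, 103, 103, 103, 98, 72, 59, 99, 122, 127, 128, 122, 98, 66, 53, 61, 86, 101, 103, 103, 103, 103]
266 [103, 103, 102, 103, 103, 97, 87, 75, 71, 69, 65, 62, 65, 77, 87, 97, 103, 103, 102, 103, 103, 104]
+x top [0.48 0.43 0.4  0.45 0.48 0.4  0.46]
-x bot [0.2  0.27 0.21 0.04 0.03 0.07 0.06]
-x top [1.89 1.88 1.81 1.36 1.18 0.21 0.19]
+x bot [-1.37 -3.51 -0.3  -1.65  1.05  1.86  2.8 ]
```

```bash
python3 mv.py .6737 .1701 .0436 -1.44
```

```text
t 23.80 pos [0.6741 0.1694 0.0518] a -1.42 w 0.0256 F [-0.44  0.24 -1.77] j [ 8.4 38.9 84.3 -0.  55.8  9.9]
-> offset [-0.0005, 0.0082, 0.0006] roll 0.02  rows>=0.2
```

Emit:
{"op": "drive_tool", "data": {"increments": [{"offset": [-0.0005, 0.0, 0.0007], "roll": 0}, {"offset": [-0.0005, 0.002, 0.0007], "roll": 0}, {"offset": [-0.0005, 0.004, 0.0007], "roll": 0}, {"offset": [-0.0005, 0.006, 0.0007], "roll": 0}, {"offset": [-0.0005, 0.0075, 0.0007], "roll": 0}, {"offset": [-0.0005, 0.0085, 0.0007], "roll": 0}, {"offset": [-0.0005, 0.0085, 0.0007], "roll": 0}]}}

```text
t: 24.5
eef_pos: [0.6736, 0.1701, 0.043]
tool_rot: [[1.0, 0.017, 0.025], [-0.025, 0.002, 1.0], [0.017, -1.0, 0.003]]
contact_force: [0.2, -0.0, -0.8]
width: 0.0256
```

```bash
python3 mv.py .6737 .1701 .0404 -1.44
```

```text
t 24.50 pos [0.6736 0.1701 0.043 ] a -1.43 w 0.0256 F [ 0.18 -0.03 -0.76] j [ 8.5 39.5 84.5 -0.  55.   9.9]
-> offset [0.0001, 0.0026, 0.0] roll 0.01  rows>=0.1
```

Emit:
{"op": "drive_tool", "data": {"increments": [{"offset": [0, 0.001, 0], "roll": 0}, {"offset": [0, 0.002, 0], "roll": 0}, {"offset": [0, 0.0026, 0], "roll": 0}, {"offset": [0, 0.003, 0], "roll": 0}, {"offset": [0, 0.003, 0], "roll": 0}]}}

```text
t: 25.0
eef_pos: [0.6737, 0.17, 0.0405]
tool_rot: [[1.0, 0.017, 0.025], [-0.025, 0.002, 1.0], [0.017, -1.0, 0.002]]
contact_force: [-2.5, -0.7, 3.6]
width: 0.0257
```

```bash
python3 mv.py; python3 - <<'E'
import sys; sys.path.insert(0,'.')
from vis import *
import numpy as np
# lever: knob from first images
for n in("top","side"):
    pass
E
```

```text
t 25.00 pos [0.6737 0.17   0.0405] a -1.42 w 0.0257 F [-2.53 -0.69  3.56] j [ 8.5 39.7 84.6 -0.  54.7  9.9]
```

Emit:
{"op": "drive_tool", "data": {"increments": [{"offset": [0, -0.0003, 0], "roll": 0}, {"offset": [0, -0.0003, 0], "roll": 0}, {"offset": [0, -0.0003, 0], "roll": 0}, {"offset": [0, -0.01, 0], "roll": 0}, {"offset": [0, -0.035, 0], "roll": 0}, {"offset": [0, -0.075, 0], "roll": 0}, {"offset": [-0.02, -0.09, -0.03], "roll": 0}, {"offset": [-0.04, -0.09, -0.07], "roll": 0}, {"offset": [-0.06, -0.09, -0.11], "roll": 0}, {"offset": [-0.08, -0.09, -0.155], "roll": 0}, {"offset": [-0.1, -0.09, -0.2], "roll": 0}, {"offset": [-0.12, -0.09, -0.245], "roll": 0}], "hand": 0.5}}

```text
t: 26.2
eef_pos: [0.5455, -0.0736, 0.1286]
tool_rot: [[1.0, 0.018, 0.024], [-0.024, 0.002, 1.0], [0.018, -1.0, 0.002]]
contact_force: [0.3, -0.3, 0.0]
width: 0.0437
```

```bash
python3 shot.py 20 side top; python3 mv.py;  python3 crop.py pics/side20.png pics/side20a.png 170 150 310 290 4.2; python3 crop.py pics/top20.png pics/top20a.png 200 130 400 245 4; python3 - <<'E'
from bench import *
for c in("top","side"):
    for nm in("lever_knob","lever_pivot"): print(c,nm,place_of(c,nm)[:2])
E
```

```text
t 26.30 pos [ 0.5437 -0.0765  0.1283] a -1.69 w 0.0437 F [-0.11  0.08  0.43] j [-15.4  23.7 100.9   0.3  54.6 -13.9]
top lever_knob [{'pixel': [175.5, 233.8], 'p': 0.61}, {'pixel': [227.0, 387.1], 'p': 0.51}]
top lever_pivot [{'pixel': [214.6, 365.7], 'p': 0.96}]
side lever_knob [{'pixel': [157.5, 289.7], 'p': 0.54}, {'pixel': [196.9, 237.0], 'p': 0.34}]
side lever_pivot [{'pixel': [171.1, 272.6], 'p': 0.9}]
```

View pics/side20a.png

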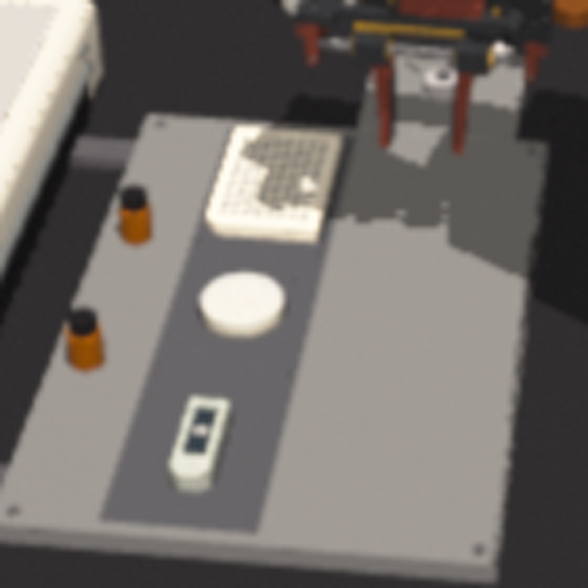

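View pics/top20a.png

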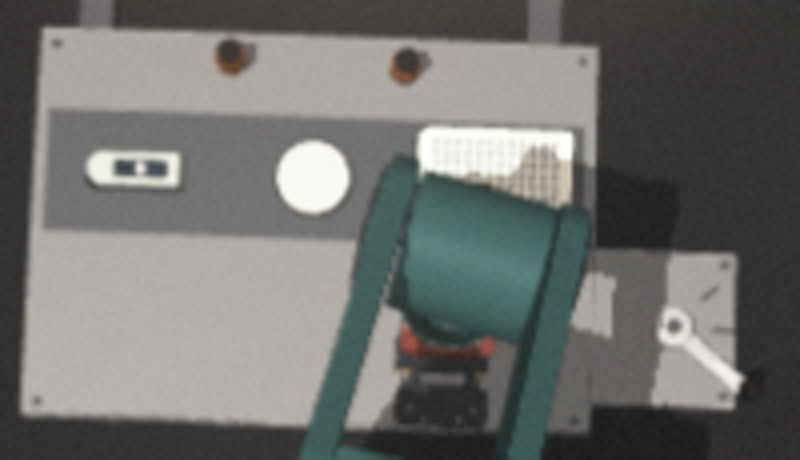

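```bash
python3 - <<'E'
from vis import *
from tr import w
P3,e=triang((387.1,227.0),(289.7,157.5)); print("knob",P3.round(4),"gap",round(e*1e3,1))
print("top@61",on_plane("top",[(387.1,227.0)],.061).round(4),"side@61",on_plane("side",[(289.7,157.5)],.061).round(4))
T=(.6698,.0191,-.0252); pv=w(-.115,-.3,T); print("pivot rob",np.round(pv,4))
print("pivot top",on_plane("top",[(365.7,214.6)],.016).round(4), w(-.115,-.3,(.6675,.0187,-.0256)),"side",on_plane("side",[(272.6,171.1)],.016).round(4),w(-.115,-.3,(.6715,.0191,-.0241)))
for th in(-.6,-.65,-.7,-.75,-.8,0):
    k=w(-.115+.08*np.sin(th),-.3-.08*np.cos(th),T); print(th,"rob",np.round(k,4),"top px",proj("top",[[k[0]-.0023,k[1]-.0004,.061]]).round(1),"side px",proj("side",[[k[0]+.0017,k[1],.061]]).round(1))
E
python3 crop.py pics/side0.png pics/side0k.png 260 140 320 190 12; python3 crop.py pics/top20.png pics/top20k.png 350 190 410 240 12
```

```text
knob [ 0.4976 -0.341   0.0358] gap 9.0
top@61 [[ 0.4912 -0.3354  0.061 ]] side@61 [[ 0.5004 -0.3014  0.061 ]]
pivot rob [ 0.5473 -0.2779]
pivot top [[ 0.5351 -0.2736  0.016 ]] (np.float64(0.5448585199753524), np.float64(-0.2782580229213617)) side [[ 0.558  -0.2775  0.016 ]] (np.float64(0.5493040948143347), np.float64(-0.2780416509946997))
-0.6 rob [ 0.5005 -0.3428] top px [[389.5 224.9]] side px [[289.9 151.3]]
-0.65 rob [ 0.4973 -0.3404] top px [[388.7 225.9]] side px [[290.8 151.7]]
-0.7 rob [ 0.4942 -0.3378] top px [[387.9 226.8]] side px [[291.6 152.1]]
-0.75 rob [ 0.4913 -0.335 ] top px [[387.1 227.7]] side px [[292.4 152.6]]
-0.8 rob [ 0.4885 -0.3322] top px [[386.2 228.5]] side px [[293.1 153. ]]
0 rob [ 0.5453 -0.3579] top px [[393.9 211.1]] side px [[277.7 148.4]]
```

View pics/side0k.png

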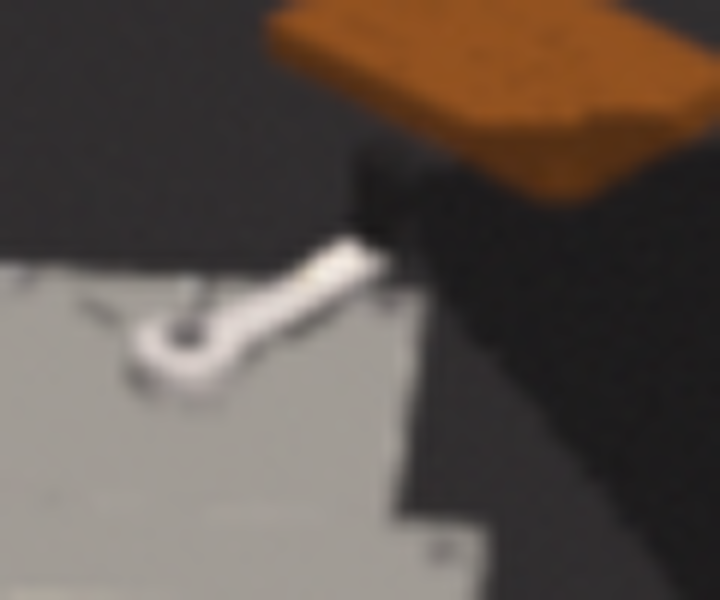

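View pics/top20k.png

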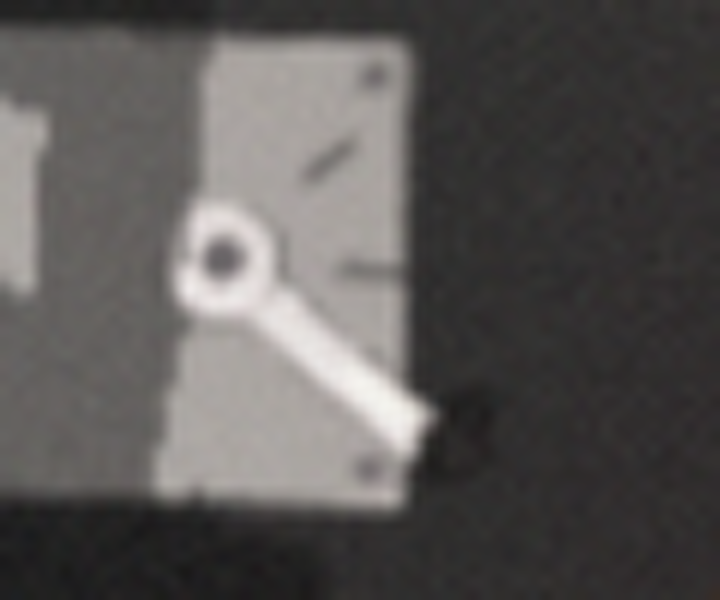

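```bash
python3 mv.py .4942 -.3378 .115 -41.6
```

```text
t 26.50 pos [ 0.5469 -0.0715  0.1283] a -1.41 w 0.0439 F [-0.78 -0.03  0.18] j [-14.9  23.8 100.6   0.5  54.5 -13.7]
-> offset [-0.0464, 0.0117, -0.2676] roll 40.19  rows>=5.4
```

Emit:
{"op": "drive_tool", "data": {"increments": [{"offset": [-0.006, 0, -0.035], "roll": 7}, {"offset": [-0.012, 0, -0.075], "roll": 14}, {"offset": [-0.02, 0, -0.115], "roll": 21}, {"offset": [-0.027, 0, -0.155], "roll": 28}, {"offset": [-0.035, 0.003, -0.195], "roll": 35}, {"offset": [-0.041, 0.006, -0.235], "roll": 40.2}, {"offset": [-0.0464, 0.011, -0.265], "roll": 40.2}, {"offset": [-0.0464, 0.0117, -0.2676], "roll": 40.2}, {"offset": [-0.0464, 0.0117, -0.2676], "roll": 40.2}, {"offset": [-0.0464, 0.0117, -0.2676], "roll": 40.2}]}}

```text
t: 27.5
eef_pos: [0.4949, -0.3359, 0.1149]
tool_rot: [[0.749, 0.018, 0.663], [-0.663, 0.003, 0.749], [0.011, -1.0, 0.014]]
contact_force: [-0.5, 0.8, -0.1]
width: 0.0441
```

```bash
python3 shot.py 21 side top; python3 mv.py .4942 -.3378 .058 -41.6;  python3 crop.py pics/side21.png pics/side21a.png 250 90 350 190 7; python3 crop.py pics/top21.png pics/top21a.png 340 180 420 260 8; python3 hfit.py 21
```

```text
t 27.60 pos [ 0.4948 -0.336   0.1151] a -41.49 w 0.0441 F [ 0.11 -0.41  1.01] j [-41.3  28.1  95.1   1.   56.2  -0.3]
-> offset [0.0001, 0.0571, -0.0026] roll 0.11  rows>=1.1
top home tray mm [   2.2 -150. ] yaw 0.11 mean r 0.16 rms 0.13 n 127
top ontop tray mm [   1.6 -149.6] yaw 0.09 mean r 0.01 rms 0.13 n 128
side home tray mm [   1.7 -146.5] yaw -0.05 mean r 0.13 rms 0.41 n 80
side ontop tray mm [   0.9 -146.7] yaw 0.02 mean r -0.05 rms 0.23 n 102
```

View pics/side21a.png

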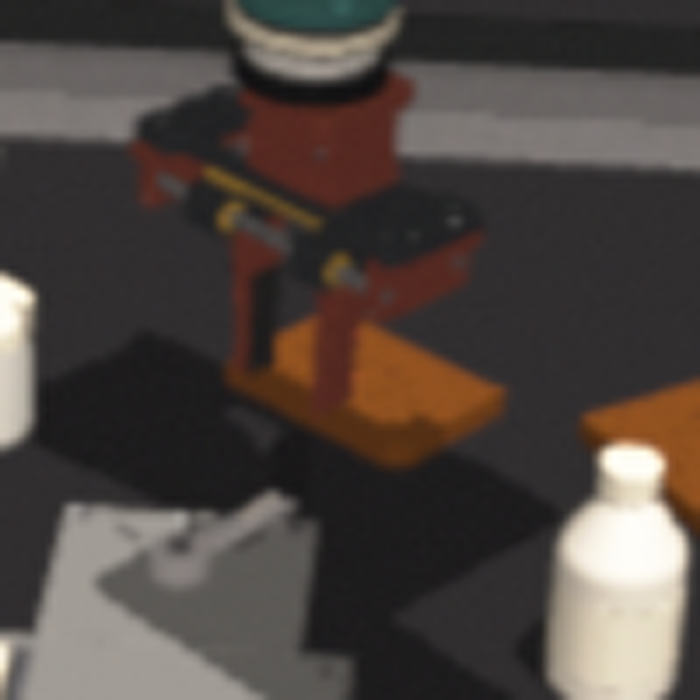

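View pics/top21a.png

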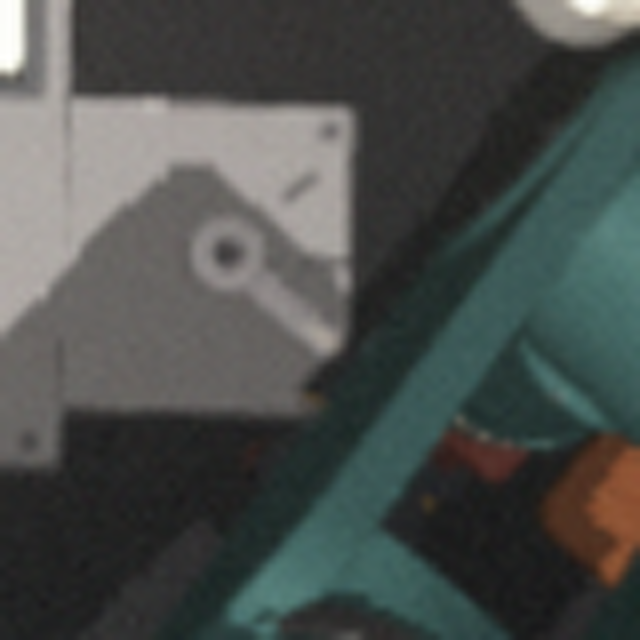

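Emit:
{"op": "drive_tool", "data": {"increments": [{"offset": [0, 0.015, -0.0026], "roll": 0}, {"offset": [0, 0.03, -0.0026], "roll": 0}, {"offset": [0, 0.045, -0.0026], "roll": 0}, {"offset": [0, 0.055, -0.0026], "roll": 0}, {"offset": [0, 0.057, -0.0026], "roll": 0}, {"offset": [0, 0.057, -0.0026], "roll": 0}]}}

```text
t: 28.2
eef_pos: [0.4942, -0.3372, 0.058]
tool_rot: [[0.749, 0.018, 0.662], [-0.662, 0.003, 0.75], [0.011, -1.0, 0.014]]
contact_force: [-0.3, 0.7, 0.4]
width: 0.0441
```

```bash
python3 shot.py 22 side; python3 mv.py;  python3 crop.py pics/side22.png pics/side22a.png 250 90 350 190 7
```

```text
t 28.25 pos [ 0.4945 -0.3376  0.0585] a -41.46 w 0.0441 F [-0.22 -0.62  0.22] j [-41.4  32.5  97.3   1.1  49.5  -0.7]
```

View pics/side22a.png

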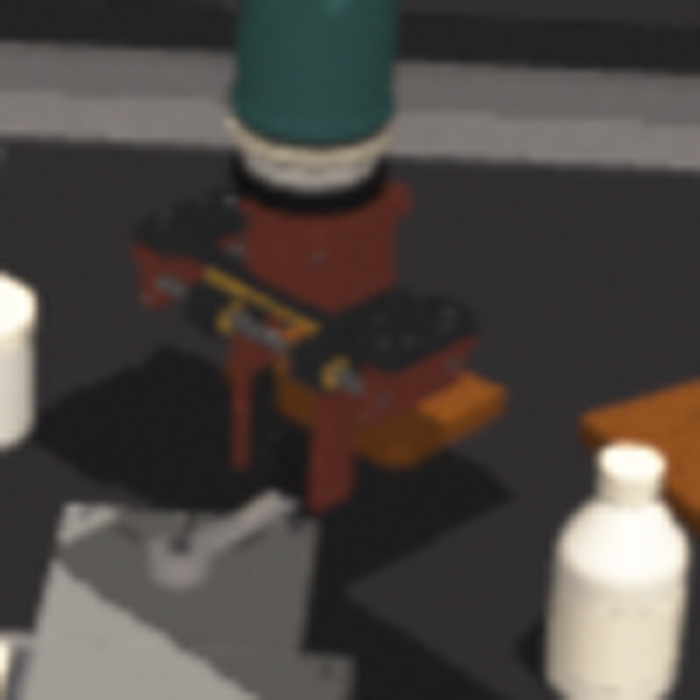

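Emit:
{"op": "drive_tool", "data": {"increments": [{"offset": [0, 0, 0], "roll": 0}, {"offset": [0, 0, 0], "roll": 0}, {"offset": [0, 0, 0], "roll": 0}, {"offset": [0, 0, 0], "roll": 0}, {"offset": [0, 0, 0], "roll": 0}, {"offset": [0, 0, 0], "roll": 0}], "hand": 0.1}}

```text
t: 28.85
eef_pos: [0.4948, -0.3381, 0.0588]
tool_rot: [[0.749, 0.019, 0.662], [-0.662, 0.002, 0.749], [0.013, -1.0, 0.014]]
contact_force: [1.3, -0.5, 3.2]
width: 0.0155
```

```bash
cat > arc.py <<'E'
import numpy as np,sys
from bench import state
from tr import w
T=(.6698,.0191,-.0252); pv=np.array(w(-.115,-.3,T))
s=state();R=s["tool_rot"];p=s["eef_pos"];a0=np.degrees(np.arctan2(R[1,0],R[0,0]))
d=p[:2]-pv; r=np.linalg.norm(d); ang=np.arctan2(d[1],d[0]); th=ang-(T[2]-np.pi/2)
print("t",s["t"],"pos",p.round(4),"w",round(s["width"],4),"F",s["contact_force"].round(1),"M",s["moment"].round(2),"r %.4f th %.3f a %.2f"%(r,th,a0))
end=float(sys.argv[1]); n=int(sys.argv[2])
for i in range(1,n+1):
    t=th+(end-th)*i/n; q=pv+r*np.array([np.cos(t+T[2]-np.pi/2),np.sin(t+T[2]-np.pi/2)])
    o=R.T@(np.array([*q,p[2]])-p); print(i,o.round(4).tolist(),"roll %.2f"%(-np.degrees(t-th)))
E
python3 arc.py 0 12
```

```text
t 28.85 pos [ 0.4948 -0.3381  0.0588] w 0.0155 F [ 1.3 -0.5  3.2] M [-0.15  0.04 -0.06] r 0.0799 th -0.692 a -41.47
1 [0.0046, 0.0001, 0.0002] roll -3.30
2 [0.0092, 0.0001, 0.0006] roll -6.61
3 [0.0137, 0.0002, 0.0013] roll -9.91
4 [0.0182, 0.0003, 0.0022] roll -13.22
5 [0.0227, 0.0003, 0.0034] roll -16.52
6 [0.0271, 0.0004, 0.0049] roll -19.82
7 [0.0313, 0.0005, 0.0066] roll -23.13
8 [0.0355, 0.0006, 0.0086] roll -26.43
9 [0.0396, 0.0007, 0.0108] roll -29.74
10 [0.0435, 0.0008, 0.0132] roll -33.04
11 [0.0472, 0.0008, 0.0158] roll -36.35
12 [0.0509, 0.0009, 0.0187] roll -39.65
```

Gripped (15.5 mm, r = 79.9 mm, θ ≈ −0.69). Swing along the arc.

Emit:
{"op": "drive_tool", "data": {"increments": [{"offset": [0.0046, 0, 0.0002], "roll": -3.3}, {"offset": [0.0092, 0, 0.0006], "roll": -6.6}, {"offset": [0.0137, 0, 0.0013], "roll": -9.9}, {"offset": [0.0182, 0, 0.0022], "roll": -13.2}, {"offset": [0.0227, 0, 0.0034], "roll": -16.5}, {"offset": [0.0271, 0, 0.0049], "roll": -19.8}, {"offset": [0.0313, 0, 0.0066], "roll": -23.1}, {"offset": [0.0355, 0, 0.0086], "roll": -26.4}, {"offset": [0.0396, 0, 0.0108], "roll": -29.7}, {"offset": [0.0435, 0, 0.0132], "roll": -33}, {"offset": [0.0472, 0, 0.0158], "roll": -36.3}, {"offset": [0.0509, 0.0005, 0.0187], "roll": -39.65}]}}

```text
t: 30.05
eef_pos: [0.5446, -0.3576, 0.0588]
tool_rot: [[0.999, 0.017, 0.029], [-0.029, 0.003, 1.0], [0.017, -1.0, 0.003]]
contact_force: [-0.3, 0.1, 2.6]
width: 0.0154
```

```bash
python3 shot.py 23 top side; python3 arc.py 0 1; python3 crop.py pics/top23.png pics/top23a.png 340 180 420 260 8;python3 crop.py pics/side23.png pics/side23a.png 230 120 320 190 8
```

```text
t 30.15 pos [ 0.5453 -0.3576  0.0589] w 0.0151 F [ 0.5 -0.8 -0.4] M [0.04 0.07 0.01] r 0.0797 th 0.001 a -1.78
1 [-0.0001, -0.0, -0.0] roll 0.05
```

View pics/top23a.png

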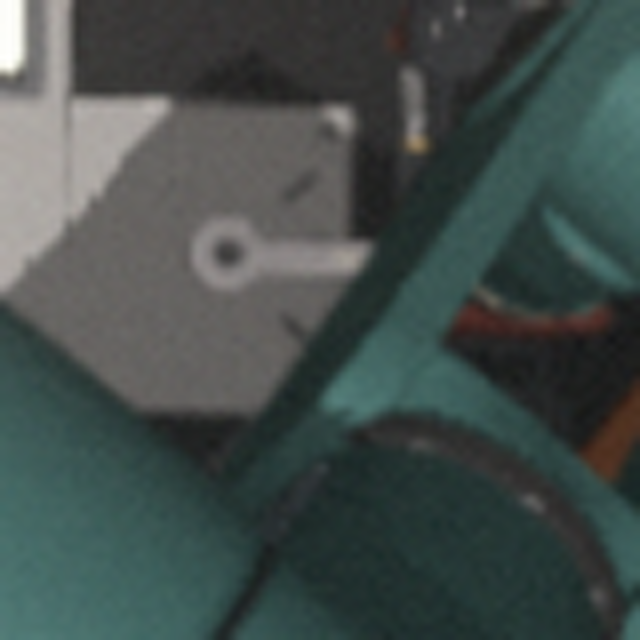

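View pics/side23a.png

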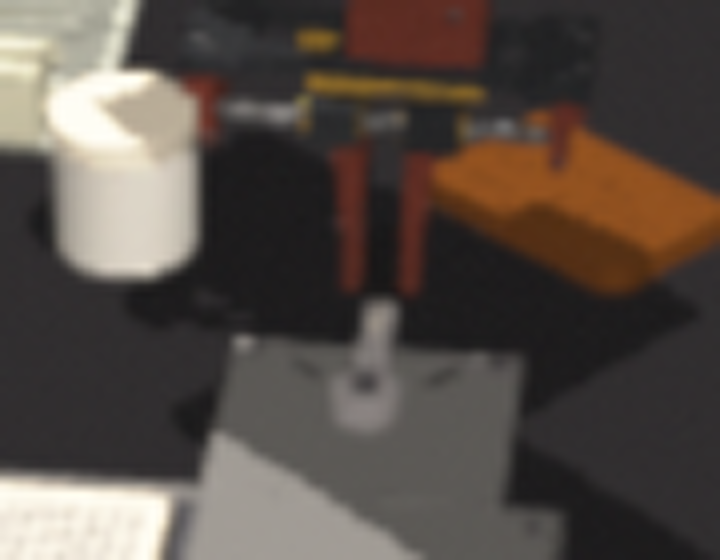

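Emit:
{"op": "drive_tool", "data": {"increments": [{"offset": [0, 0, 0], "roll": 0}, {"offset": [0, 0, 0], "roll": 0}, {"offset": [0, 0, 0], "roll": 0}, {"offset": [0, -0.02, 0], "roll": 0}, {"offset": [0, -0.06, 0], "roll": 0}, {"offset": [0, -0.1, 0], "roll": 0}, {"offset": [-0.03, -0.13, -0.02], "roll": 0}, {"offset": [-0.07, -0.15, -0.04], "roll": 0}, {"offset": [-0.11, -0.16, -0.06], "roll": 0}, {"offset": [-0.15, -0.17, -0.08], "roll": 0}, {"offset": [-0.19, -0.17, -0.1], "roll": 0}, {"offset": [-0.23, -0.18, -0.11], "roll": 0}], "hand": 0.45}}

```text
t: 31.35
eef_pos: [0.3067, -0.4616, 0.234]
tool_rot: [[0.999, 0.018, 0.032], [-0.032, 0.002, 0.999], [0.018, -1.0, 0.003]]
contact_force: [-0.6, -1.0, -0.1]
width: 0.0396
```

```bash
python3 shot.py 24 top side; python3 mv.py; python3 crop.py pics/top24.png pics/top24a.png 195 125 395 245 4;python3 crop.py pics/side24.png pics/side24a.png 165 130 320 290 3.7; python3 crop.py pics/top24.png pics/top24k.png 350 190 410 240 12; python3 hfit.py 24; python3 prof.py 24
```

```text
t 31.45 pos [ 0.3046 -0.4622  0.2353] a -2.04 w 0.0398 F [-0.13  0.16 -0.47] j [-64.4  17.   93.4   1.   69.2 -62.7]
top home tray mm [   2.2 -150. ] yaw 0.12 mean r 0.17 rms 0.13 n 127
top ontop tray mm [   1.6 -149.6] yaw 0.10 mean r 0.01 rms 0.13 n 128
side home tray mm [   1.7 -146.3] yaw -0.05 mean r 0.12 rms 0.40 n 79
side ontop tray mm [   0.9 -146.6] yaw 0.03 mean r -0.05 rms 0.25 n 102
side back top z24.4 y-63.9 out px [1.25 1.16 0.94 0.77 0.91 1.28 1.13 0.92]
side near rim z16 y+66 out px [0.34 0.39 0.46 0.18 0.26 0.36 0.33 0.23]
side near rim plate y63.9 out px [0.76 0.83 0.84 0.63 0.66 0.76 0.74 0.65]
side front top z24.4 x42.75 out px [0.73 0.59 0.62 0.68 0.62 0.77 0.71 0.71]
side rear rim x-44.75 out px [-0.94 -0.99 -0.98 -0.93 -1.04 -0.99 -1.01 -1.05]
side rear top x-42.75 out px [0.1  0.2  0.13 0.2  0.22 0.14 0.17 0.17]
top back top z24.4 y-63.9 out px [0.29 0.29 0.22 0.19 0.21 0.12 0.06 0.22]
top near rim z16 y+66 out px [-0.62 -0.51 -0.49 -0.42 -0.36 -0.37 -0.38 -0.34]
top near rim plate y63.9 out px [0.   0.12 0.17 0.21 0.26 0.24 0.24 0.29]
top front top z24.4 x42.75 out px [0.79 0.7  0.9  0.98 0.93 0.84 0.65 0.73]
top rear rim x-44.75 out px [-1.15 -1.01 -1.01 -1.04 -1.04 -1.09 -1.15 -1.02]
top rear top x-42.75 out px [-0.18 -0.03 -0.01 -0.05 -0.03 -0.12 -0.15 -0.05]
```

View pics/top24a.png

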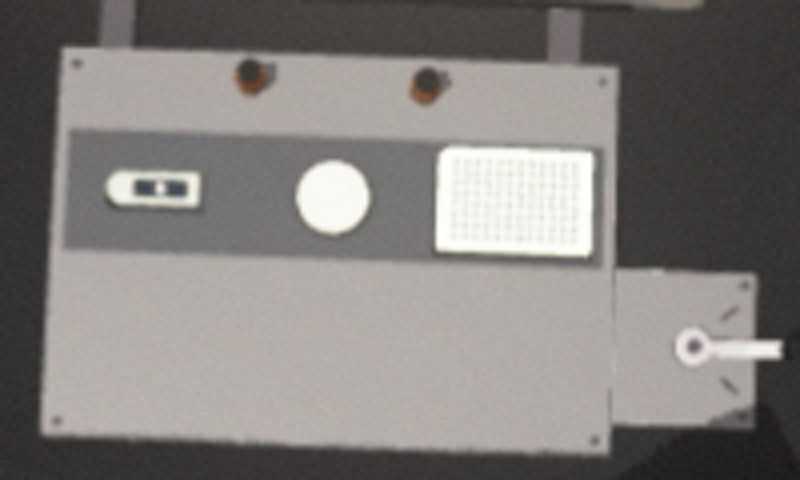

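View pics/side24a.png

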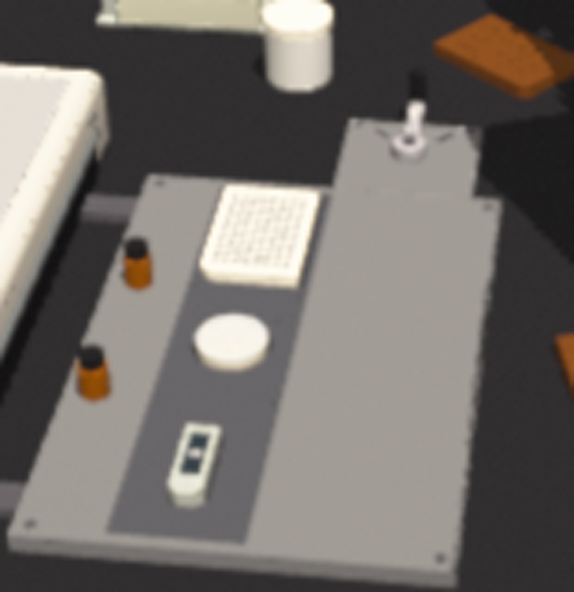

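View pics/top24k.png

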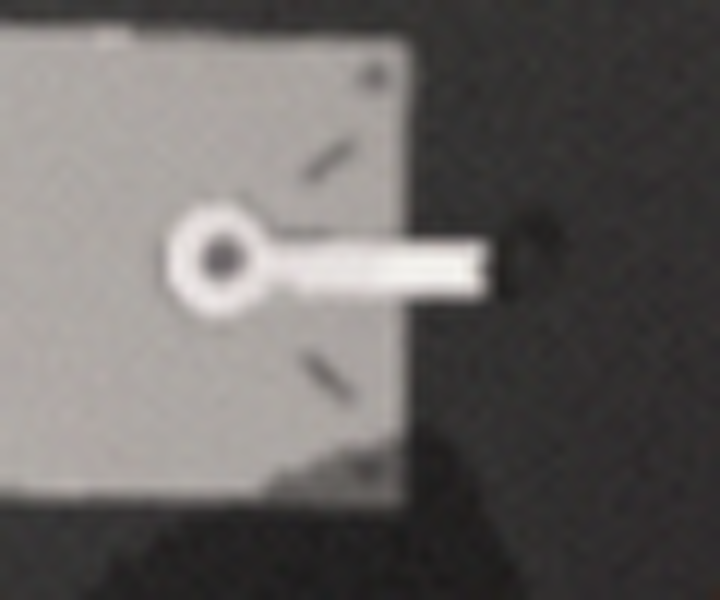

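```bash
python3 - <<'E'
from vis import *
from tr import w
from bench import state,job_done
for n,tr in(("side",(.6715,.0191,-.0241)),("top",(.6675,.0187,-.0256))):
    I={n:gray(f"pics/{n}24.png")}
    for nm,y0,poly,h,fr in(("dish",0,.03*np.c_[np.cos(th),np.sin(th)],.009,(0,1)),("bar",.15,clip(.013,.038,{(1,1):.008,(-1,1):.008}),.010,(0,1,2))):
        c0=w(0,y0,tr); p,_=fit(I,[*c0,tr[2],.016],prismpts=prism(poly,h),free=fr,R=3,iters=16,rep=False)
        print(n,nm,"offset mm",((p[:2]-c0)*1e3).round(1),"yaw rel deg %.1f"%np.degrees(p[2]-tr[2]))
a=cv2.imread("pics/top0.png",0).astype(int);b=cv2.imread("pics/top24.png",0).astype(int)
for nm,(x,y,r) in dict(vials=(280,146,30),rack=(152,179,35),marker=(142,222,22),pot=(416,172,14),tip=(193,283,20)).items():
    print(nm,np.abs(a-b)[y-r if r<30 else y-12:y+(r if r<30 else 10),x-r:x+r].mean().round(1))
s=state(); print("qd",np.abs(s["qd"]).max().round(2),s["contact_force"].round(1))
E
```

```text
side dish offset mm [-0.8  1.3] yaw rel deg 0.0
side bar offset mm [ 1.8 -1.3] yaw rel deg -0.1
top dish offset mm [0.  0.9] yaw rel deg 0.0
top bar offset mm [1.9 0.5] yaw rel deg 0.5
vials 2.2
rack 0.8
marker 6.1
pot 1.2
tip 1.1
qd 3.76 [-0.1  0.2 -0.5]
```

Emit:
{"op": "drive_tool", "data": {"increments": [{"offset": [0, 0, 0], "roll": 0}, {"offset": [0, 0, 0], "roll": 0}, {"offset": [0, 0, 0], "roll": 0}]}}

```text
t: 31.75
eef_pos: [0.3057, -0.4617, 0.2351]
tool_rot: [[0.999, 0.018, 0.034], [-0.034, 0.001, 0.999], [0.018, -1.0, 0.002]]
contact_force: [0.3, 0.9, -0.5]
width: 0.0397
```

```bash
python3 - <<'E'
import cv2,numpy as np
a=cv2.imread("pics/top0.png",0).astype(int);b=cv2.imread("pics/top24.png",0).astype(int)
print(np.abs(a-b)[195:250,130:155].mean(),np.abs(a-b)[195:250,156:180].mean())
from bench import job_done,state
print(np.abs(state()["qd"]).max()); print(job_done())
E
```

```text
2.1992727272727275 24.283333333333335
0.3634473140945337
the job is handed in; nothing more can be done
None
```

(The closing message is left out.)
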